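# Close a permeameter cell with its spring cap and hold it

## Robot

A 7-joint arm with a two-finger parallel gripper is mounted at the origin on the work surface. World frame = base frame: x ahead of the robot, y to its left, z up, the work surface at z = 0. Lengths are in m, angles in rad, forces in N, time in s.
With the tool pointing down it reaches from about 0.4 to 0.925 m from the base axis. Payload 5.6 kg.
Tool frame: the origin (TCP) lies between the finger pads; the fingertips stand 14 mm ahead of it and the grasp point (between the pads) lies 5 mm behind it; y points along the fingers, z is the direction in which the jaws open and shut, and the axes are right-handed (so a half turn about y gives the same grasp; the last joint's range is limited). The gripper opens to 85 mm and grips with 20 to 120 N. Pads are 22 mm wide; open, the fingers measure 114 mm over their backs; the gripper's body (76 mm by 85 mm) begins 54 mm behind the grasp point. The pads swing forward as they close: fully open they stand 13 mm farther back than shut.
Start: joints at [1.075, 0.468, -0.012, 1.603, 0.006, 1.071, -0.056], TCP at [0.284, -0.585, 0.245] pointing down, gripper open.
Joint ranges: [-2.53, 2.53], [-0.31, 2.02], [-1.57, 1.55], [0.28, 2.44], [-1.29, 4.43], [0.15, 1.84], [-2.92, 2.92]. Speed limits (rad/s): [2.57, 2.57, 3.14, 3.14, 3.14, 3.14, 3.14].

## Interface

Orientations are given as a 3x3 rotation matrix whose columns are the frame's x, y, z axes.
In Python, from workcell import bot gives the robot as it stands. The module is installed in compiled form; this text tells all that it offers.
- The arm moves only by the shell command python3 -m inch 'ROWS' [FORCE]. ROWS is a JSON object of lists of equal length, an entry for each row: "claw": the opening, from 0 (shut) to 1 (fully open); "delta_pos": the shift along the world's x, y, z in cm, a list of three; "rotation": the turn, a rotation vector about the world's x, y, z in degrees, a list of three. In form: {"claw": [claw, ...], "delta_pos": [[x, y, z], ...], "rotation": [[wx, wy, wz], ...]}. A call has 1 to 8 rows; each row shifts and turns the commanded pose from where the row before left it; what a row does not reach is not made up. A row lasts 1/12 s, in which the tool goes at most 41.7 mm and 7.16 degrees, less where a joint would pass 70% of its speed; a pose out of reach is approached as far as the arm can. A call with a gripper value outside its range is refused whole. The fingers move at their own pace and stop on an object; FORCE is the grip in N (left out, the last holds). Time passes only in rows, so rows that do not move let the fingers close. It gives the time, the measured TCP pose, the force and the opening at its end, in the units of the state.
- bot.state(): the state, without advancing time (a new reading comes with each control period).
- bot.grab_frame(name): name is "side" or "top" or "wrist"; returns a dict with "color" (480x640x3 uint8, red, green, blue), "z_map" (480x640 float32, m along the optical axis (not along the pixel's ray), 0 where there is no reading), "fx", "fy", "cx", "cy" (pixels), "world_to_cam" (4x4, takes a point from world to camera coordinates). Camera axes: x right, y down, z forward; pixel columns grow to the right and rows downward; lengths in m; the calibration is good to about 2 mm. A picture is of the moment at which its call begins.
- bot.finish_job(): hands the job in, once; it reports no verdict.
Trained networks look in the newest picture that a camera, given by its name, has taken for a name from the list of things; names that differ only in an ending like _2 or _b are one class to them, and where a whole thing is asked for, a point or a joint stands for the part that bears it (a point fixed in the world has none). Each returns a list of dicts, best first, with "confidence" (0 to 1); they miss things now and then, are a little off and sometimes report something else, mostly with a low value. They report only what shows in the picture. A call takes as long as a camera call.
- bot.masks_of(camera, query): "pixels" (480x640 bool, what is visible of it) and "pixel" ([column, row] in pixels, amid what is visible of it).
- bot.landmark_of(camera, query): "pixel" ([column, row] in pixels: a listed point, or the origin of a listed thing).
The state is a dict: "clock": time; "joints": joint angles; "qd": joint speeds; "tau": joint torques, N m; "eef_pos": TCP position; "tool_rot": TCP orientation; "ft_force": force on the tool from outside, world axes, zero at the start; "ft_torque": the same for the moment, N m; "gripper_width": finger opening in m.
Only numpy, scipy, OpenCV 4.12 (cv2) and the standard library are available. Lean on these libraries where they do the work, as an engineer would, in place of code of your own. Each camera call takes 0.05 s, during which the arm holds its last target.

## Task

Close up the permeameter cell: lower the large perforated plate, stem up, through the collar to lie flat on the core inside and let go of it, then take the spring cap by its fin, enter its two lugs through the two gaps in the collar, push it down against its spring and turn it a quarter turn clockwise (seen from above) until the lugs come up against their stops. Do not let go of the cap: finish while still gripping it by the fin and holding it seated and upright, ready for a colleague to fit the locking screws. Leave the smaller plate and everything else on the bench where it is.

Things in the scene. Friction and masses are not known exactly. Their poses are not given: they have to be found in the camera images.
- cell_mouth (a point): Permeameter cell, fixed upright on the bench: aluminium base 132 mm across, clear tube with a grey concrete core in it, aluminium collar on top (108 mm across, bore 76 mm). The point is the centre of the collar's top face, 100 mm above the bench; z up, x points to one of two opposite gaps in the collar's lips. A lug let in there turns clockwise only, 90 degrees to a fixed stop.
- core_top (a point): Centre of the concrete core's flat top inside the cell, 42 mm below the collar's top face.
- gap_a (a point): Middle of one gap in the collar's lips, at their top face, 42 mm from the cell's axis on its x axis; the other gap is opposite. Seen from above a gap is a notch in the ring, 20 mm wide at the bore, reaching out to 47 mm from the axis. The lips are 6 mm thick; below them is a groove 10 mm high, its floor 16 mm below the collar's top.
- slot_end (a point): Where a lug ends after its quarter turn: in the groove at the stop, 42 mm from the axis, on the cell's -y axis (its twin on +y), 12 mm below the collar's top. Here the lip is 2.5 mm thinner from below: a notch into which the spring lifts the lug when the push is eased. Both (pressed down, or up in the notch) are seated.
- plate_grip (a point): The large loading plate: a brass disc with small holes, 70 mm across and 8 mm thick, with a thin upright stem in the middle that ends in a round steel head 16 mm across and 16 mm high; 60 mm high in all, 0.26 kg. It stands on the bench, stem up. The point lies in the head on the axis, 50 mm above the underside. On the core in the cell this point stands 8 mm above the top of the collar.
- small_plate_grip (a point): A smaller loading plate for another cell, not to be used: same kind, 48 mm across, 50 mm high. The point lies in its head, 42 mm above the underside.
- cap_grip (a point): Spring cap: hollow brass cylinder, 71 mm across, 56 mm high, standing on a coil spring with a ring foot; on top a grip fin 60 mm long, 14 mm thick, 42 mm high. 124 mm high in all, 0.37 kg. Point: centre of the fin, 103 mm above the foot's underside, 21 mm above the cylinder's top; z up, x along the fin, in line with the two lugs (half a turn makes no difference).
- lug_a (a point): Middle of one of the cap's two opposite lugs, 40 mm from its axis, 66 mm below the fin's centre. A lug is 12 mm wide, 6 mm high and reaches out to 43 mm from the axis. With the fin's centre 57 mm or less above the collar's top the lugs are clear under the lips; at 53 mm they rest on the groove's floor.
- foot (a joint): Travel of the cap's spring, m: 0 with the foot (53 mm across, hole 29 mm) fully out, 26 mm below the cylinder; grows as it is pressed in. With the plate in the cell the foot meets it when the fin's centre is 69 mm above the collar's top. The spring pushes with 4 N at first, 14 N at 16 mm, where the lugs rest on the groove's floor.
- porous_stone: Bystander: a grey porous stone disc, 62 mm across, 10 mm thick; origin at the centre of its underside. Leave it.
- tin_a: Bystander: a lidded aluminium tin, 55 mm across, 36 mm high; origin at the centre of its underside. Leave it.
- tin_b: Bystander: another lidded aluminium tin, 55 mm across, 36 mm high; origin at the centre of its underside. Leave it.
- wash_bottle: Bystander: a white plastic wash bottle, 70 mm across, 175 mm high; origin at the centre of its underside. Leave it.
- spatula: Bystander: a spatula lying flat, 185 mm long along its x axis, 18 mm high; origin at the centre of its underside. Leave it.

How it is judged:
By the outcome, as a careful person would: the job done as asked, in the order asked, and still so for the second after the job is handed in, while the arm keeps its last pose, push and grip.
It also fails if it takes over 58 s, if anything falls off the work surface, if the arm or the gripper's body presses on something with over 40 N, if the wrist force passes 120 N, or if a joint passes its speed limit or range.

## Working session

There is one attempt and no reset: what is moved stays moved. The work goes in short steps, Python scripts to look and compute and a shell command to move; the robot and the scene stay as the last step left them, time stands still between calls to the robot, and variables do not carry over. Pictures are saved under pics/ and viewed, and the job is handed in when it is done.

```bash
mkdir -p pics; ls
cat > h.py <<'E'
import numpy as np, cv2
from workcell import bot
def save(f,n,crop=None):
    im=cv2.cvtColor(f["color"],cv2.COLOR_RGB2BGR)
    if crop is not None:
        x0,y0,x1,y1=crop; im=im[y0:y1,x0:x1]; s=min(800/im.shape[1],600/im.shape[0]); im=cv2.resize(im,None,fx=s,fy=s,interpolation=cv2.INTER_CUBIC)
    cv2.imwrite("pics/"+n+".png",im)
def world(f,u,v,z):
    z=np.asarray(z,float);p=np.stack([(u-f["cx"])/f["fx"]*z,(v-f["cy"])/f["fy"]*z,z,np.ones_like(z)],-1)
    return (p@np.linalg.inv(f["world_to_cam"]).T)[...,:3]
def cloud(f):
    v,u=np.mgrid[0:480,0:640]; return world(f,u,v,f["z_map"])
def atz(f,u,v,h):
    "pixel ray meets height h"
    T=np.linalg.inv(f["world_to_cam"]); d=T[:3,:3]@np.array([(u-f["cx"])/f["fx"],(v-f["cy"])/f["fy"],1]); c=T[:3,3]
    return c+d*(h-c[2])/d[2]
def proj(f,p):
    q=f["world_to_cam"]@np.append(p,1); return [f["fx"]*q[0]/q[2]+f["cx"],f["fy"]*q[1]/q[2]+f["cy"]]
E
python3 - <<'E'
from h import *
np.set_printoptions(precision=4,suppress=True)
for n in ["top","side"]:
    f=bot.grab_frame(n); save(f,n+"0"); print(n,np.linalg.inv(f["world_to_cam"])[:3])
    c=cloud(f)
    for q in ["cell_mouth","gap_a","plate_grip","small_plate_grip","cap_grip","lug_a","slot_end"]:
        for r in bot.landmark_of(n,q)[:3]:
            u,v=r["pixel"]; print(q,np.round(r["pixel"],1),round(r["confidence"],2),c[int(round(v)),int(round(u))])
s=bot.state();print(s["eef_pos"],s["tool_rot"],s["ft_force"],s["gripper_width"],s["clock"])
E
```

```text
pics
top [[ 0.0218 -0.9896  0.1419  0.4159]
 [-0.9994 -0.0254 -0.0239  0.0332]
 [ 0.0273 -0.1413 -0.9896  1.1229]]
cell_mouth [340.6 238.1] 0.88 [ 0.5578 -0.0406  0.0591]
gap_a [345.1 217.3] 0.87 [ 0.5963 -0.0462  0.0808]
plate_grip [442.2 289.5] 0.64 [ 0.4601 -0.2398  0.0603]
small_plate_grip [179.6 281.9] 0.66 [0.4642 0.2715 0.0531]
cap_grip [450.1 193.3] 0.78 [ 0.6411 -0.242   0.1189]
slot_end [357.1 250.2] 0.82 [ 0.5303 -0.0685  0.0989]
slot_end [337.8 235.2] 0.6 [ 0.5639 -0.0347  0.0572]
slot_end [145.1 212.3] 0.58 [0.5929 0.3349 0.098 ]
side [[-0.9928 -0.0561  0.1063  0.4489]
 [-0.12    0.516  -0.8482  0.8701]
 [-0.0073 -0.8548 -0.5189  0.6351]]
cell_mouth [324.6 226.6] 0.81 [ 0.5569 -0.0733  0.0738]
gap_a [368.3 377.8] 0.72 [0.4569 0.2787 0.0422]
gap_a [305.  222.9] 0.58 [ 0.593  -0.0596  0.0882]
plate_grip [378.6 202.6] 0.87 [ 0.4589 -0.2475  0.0381]
plate_grip [254.3 350.3] 0.35 [0.6306 0.2298 0.0317]
small_plate_grip [370.5 378.8] 0.57 [0.454  0.2791 0.041 ]
cap_grip [297.6 174.3] 0.67 [ 0.6342 -0.2433  0.1006]
cap_grip [325.4 247.5] 0.37 [0.5464 0.0197 0.0864]
cap_grip [366.7 376.8] 0.34 [0.4583 0.2789 0.0442]
lug_a [275.7 198.9] 0.97 [ 0.7009 -0.3188 -0.0032]
slot_end [335.4 223.1] 0.6 [ 0.5381 -0.0754  0.0825]
[ 0.2843 -0.5845  0.2453] [[-0.8992 -0.      0.4374]
 [-0.4374 -0.0001 -0.8992]
 [ 0.     -1.      0.0001]] [ 0.6796 -0.6707 -1.0025] 0.08496421327953979 0.8
```

View pics/top0.png

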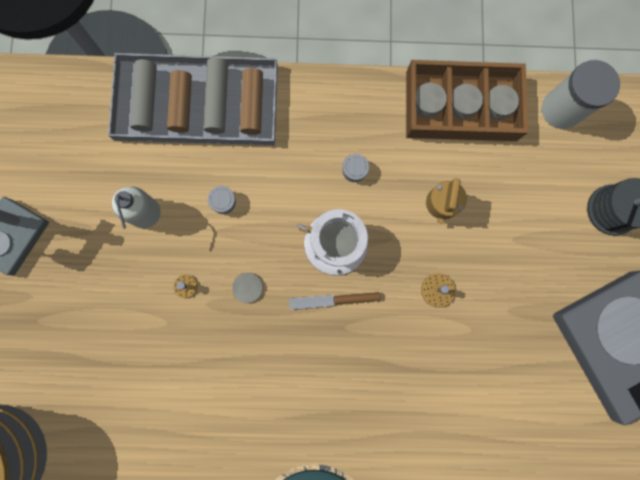

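View pics/side0.png

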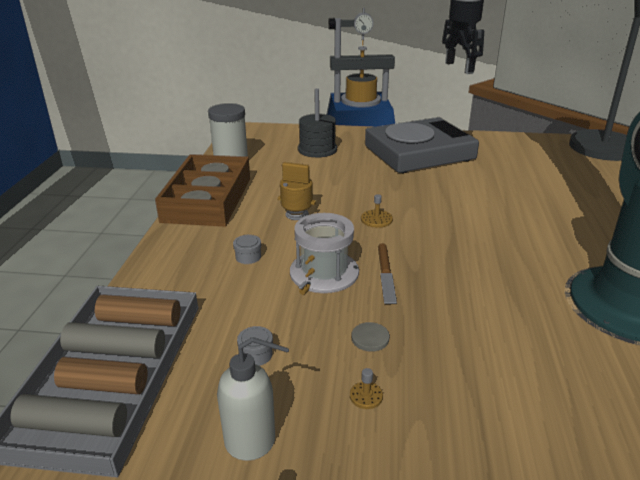

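The top view shows the cell at (338,240), the cap at (447,198), the large plate at (440,290) and the small plate at (186,286). Next I'll fit their geometry from the depth.

Run:
```python
from h import *
np.set_printoptions(precision=4,suppress=True)
from scipy.optimize import least_squares
f=bot.grab_frame("top"); c=cloud(f); g=bot.grab_frame("side"); d=cloud(g)
save(f,"cell0",(295,195,385,285)); save(f,"cap0",(410,160,490,320)); save(g,"cells0",(270,200,380,300))
def circ(P,r):
    return least_squares(lambda p:np.hypot(P[:,0]-p[0],P[:,1]-p[1])-r,P.mean(0)[:2]).x
for nm,e in (("top",c),("side",d)):
    box=lambda x,y,r,z0,z1:e[(np.hypot(e[...,0]-x,e[...,1]-y)<r)&(e[...,2]>z0)&(e[...,2]<z1)]
    P=box(.555,-.04,.07,.094,.106); print(nm,"collar",len(P),P.mean(0),np.median(P[:,2]),cv2.minEnclosingCircle(P[:,:2].astype(np.float32)))
    P=box(.46,-.24,.03,.052,.07); print("head",len(P),P.mean(0),cv2.minEnclosingCircle(P[:,:2].astype(np.float32)) if len(P) else 0)
    P=box(.46,-.24,.05,.004,.014); print("disc",len(P),cv2.minEnclosingCircle(P[:,:2].astype(np.float32)), np.median(P[:,2]))
    P=box(.64,-.24,.05,.112,.132); print("fin",len(P),P.mean(0),cv2.minAreaRect(P[:,:2].astype(np.float32)))
    P=box(.64,-.24,.05,.075,.088); print("cyltop",len(P),cv2.minEnclosingCircle(P[:,:2].astype(np.float32)))
print([proj(f,np.array([x,-.24,.124])) for x in (.64,)], proj(f,np.array([.555,-.04,.1])))
```

```text
top collar 1190 [ 0.5536 -0.0324  0.1003] 0.10046755240223926 ((0.553708016872406, -0.03233467414975166), 0.054377827793359756)
head 57 [ 0.4615 -0.244   0.0596] ((0.46133118867874146, -0.24450039863586426), 0.008031947538256645)
disc 851 ((0.4587644338607788, -0.24083034694194794), 0.04832134768366814) 0.008189057544029321
fin 259 [ 0.6385 -0.2475  0.1226] ((0.6389958262443542, -0.24883942306041718), (0.015135157853364944, 0.059284817427396774), 79.17363739013672)
cyltop 675 ((0.639419436454773, -0.24852845072746277), 0.035752709954977036)
side collar 867 [ 0.5544 -0.0279  0.0979] 0.09810663945401221 ((0.5544588565826416, -0.03169789910316467), 0.05664991959929466)
head 35 [ 0.4638 -0.242   0.0569] ((0.4628729522228241, -0.2444983720779419), 0.009901482611894608)
disc 371 ((0.46585017442703247, -0.2431749403476715), 0.03817184269428253) 0.006212827901389328
fin 172 [ 0.6399 -0.2444  0.1189] ((0.6415030360221863, -0.2464386522769928), (0.020046137273311615, 0.05974314361810684), 84.59789276123047)
cyltop 311 ((0.6404374837875366, -0.2444174438714981), 0.03529840707778931)
[[np.float64(449.6962455809588), np.float64(192.96509423457456)]] [np.float64(342.21507799495953), np.float64(236.63717435206223)]
```

Run:
```python
import cv2,numpy as np
a=cv2.imread("pics/cell0.png");b=cv2.imread("pics/cap0.png");c=cv2.imread("pics/cells0.png")
h=400
o=np.hstack([cv2.resize(i,(int(i.shape[1]*h/i.shape[0]),h)) for i in (a,b)])
cv2.imwrite("pics/m0.png",o);print(o.shape)
```

```text
(400, 600, 3)
```

View pics/m0.png

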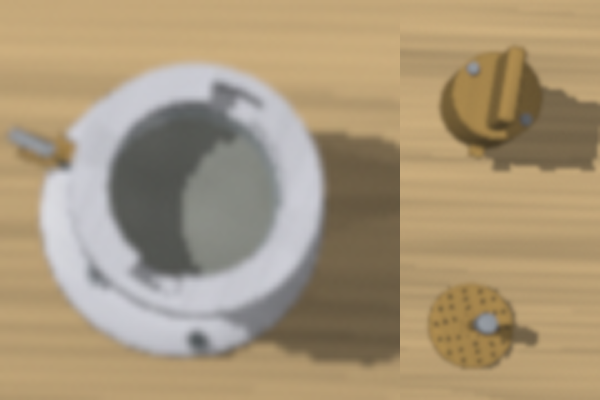

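View pics/cells0.png

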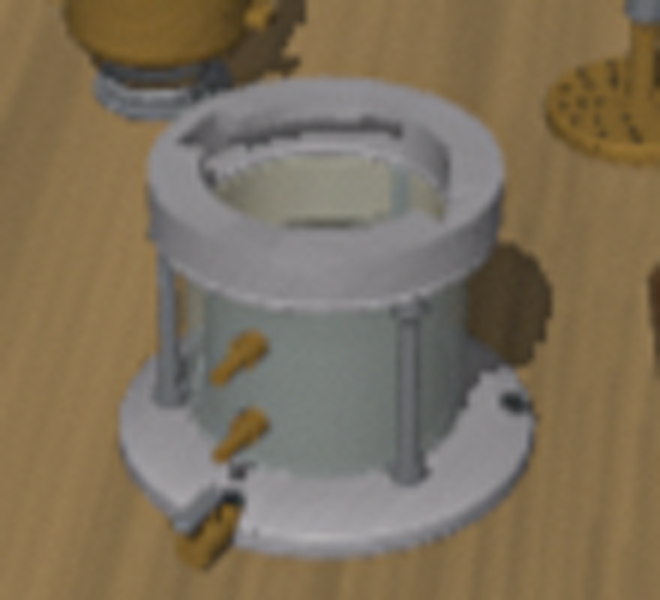

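Estimates: collar centre about (0.554,-0.032), gap direction about -23°, fin about -11°, plate head at (0.461,-0.244). The last-joint range means I should grip the fin with the jaws at about +79°. I'm moving over the plate now.

```bash
python3 -m inch '{"claw":[1,1,1,1,1,1,1,1],"delta_pos":[[2,3.4,0],[2,3.4,0],[2,3.4,0],[2,3.4,0],[2,3.4,0],[2,3.4,0],[2,3.4,-0.5],[2,3.4,-0.5]],"rotation":[[0,0,7],[0,0,7],[0,0,7],[0,0,7],[0,0,7],[0,0,7],[0,0,7],[0,0,7]]}' 60
python3 -m inch '{"claw":[1,1,1,1],"delta_pos":[[0.5,2.8,-1],[0.5,2,-1],[0.4,1.5,-1],[0,0,0]],"rotation":[[0,0,7],[0,0,7],[0,0,7],[0,0,0]]}'
python3 - <<'E'
from h import *
np.set_printoptions(precision=4,suppress=True)
f=bot.grab_frame("wrist"); save(f,"w1"); print(np.linalg.inv(f["world_to_cam"])[:3])
s=bot.state();print(s["eef_pos"],s["tool_rot"],s["joints"])
c=cloud(f)
for r in bot.landmark_of("wrist","plate_grip"): print(r, atz(f,*r["pixel"],.05))
P=c[(c[...,2]>.053)&(c[...,2]<.068)&(np.hypot(c[...,0]-.46,c[...,1]+.244)<.03)]
print(len(P),P.mean(0) if len(P) else 0, cv2.minEnclosingCircle(P[:,:2].astype(np.float32)) if len(P) else 0)
E
```

```text
clock: 1.57
eef_pos: [0.4452, -0.311, 0.2358]
tool_rot: [[-0.135, 0.001, 0.991], [-0.991, -0.001, -0.135], [0.001, -1.0, 0.001]]
ft_force: [1.8, -0.5, -0.8]
gripper_width: 0.0854
clock: 1.9
eef_pos: [0.4585, -0.2452, 0.2039]
tool_rot: [[0.233, -0.002, 0.972], [-0.972, 0.003, 0.233], [-0.003, -1.0, -0.001]]
ft_force: [-0.7, -0.5, -0.6]
gripper_width: 0.0855
[[ 0.9723  0.2213  0.0748  0.4396]
 [ 0.2336 -0.92   -0.3147 -0.1634]
 [-0.0009  0.3235 -0.9462  0.3328]]
[ 0.4583 -0.2478  0.2047] [[ 0.2258 -0.0012  0.9742]
 [-0.9742  0.0013  0.2258]
 [-0.0015 -1.     -0.0009]] [ 0.7783  0.34   -0.4154  1.9322  0.171   0.9051  0.5055]
{'pixel': [319.5, 226.4], 'confidence': 0.81} [ 0.4623 -0.2489  0.05  ]
296 [ 0.462  -0.2442  0.0594] ((0.46223390102386475, -0.245193213224411), 0.008060676977038383)
```

View pics/w1.png

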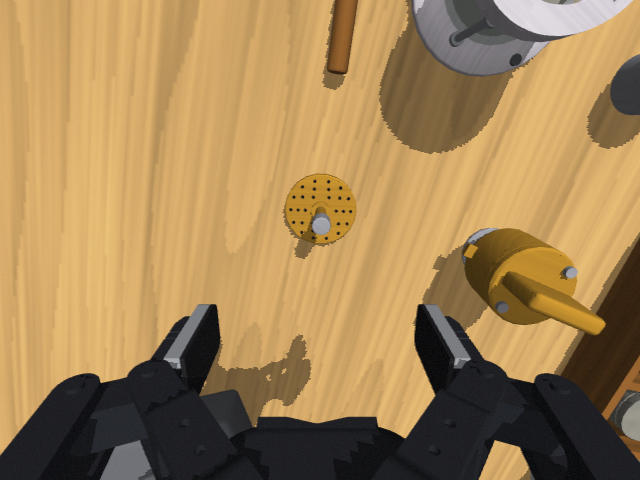

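The wrist view shows the plate at (320,210) with its head at (320,225), giving a world position of (0.462,-0.245). Top and wrist agree, so I'll descend and grip.

```bash
python3 -m inch '{"claw":[1,1,0.8,0.6,0.6,0.6],"delta_pos":[[0.2,0.3,-3],[0.2,0.2,-3.8],[0,0,-3.8],[0,0,-3.2],[0,0,-1.9],[0,0,0]],"rotation":[[0,0,0],[0,0,0],[0,0,0],[0,0,0],[0,0,0],[0,0,0]]}' 60
python3 -m inch '{"claw":[0.6],"delta_pos":[[0,0,0]],"rotation":[[0,0,0]]}'
```

```text
clock: 2.5
eef_pos: [0.4595, -0.2454, 0.0448]
tool_rot: [[0.219, -0.006, 0.976], [-0.976, 0.002, 0.219], [-0.003, -1.0, -0.006]]
ft_force: [-0.1, -0.4, 0.5]
gripper_width: 0.0512
clock: 2.58
eef_pos: [0.462, -0.2458, 0.0481]
tool_rot: [[0.221, -0.001, 0.975], [-0.975, -0.0, 0.221], [-0.0, -1.0, -0.001]]
ft_force: [0.9, 0.0, 0.5]
gripper_width: 0.0513
```

```bash
python3 -m inch '{"claw":[0,0,0,0,0,0],"delta_pos":[[0,0.05,0],[0,0,0],[0,0,0],[0,0,0],[0,0,0],[0,0,0]],"rotation":[[0,0,0],[0,0,0],[0,0,0],[0,0,0],[0,0,0],[0,0,0]]}' 60
python3 - <<'E'
from h import *
np.set_printoptions(precision=4,suppress=True)
s=bot.state();print(s["eef_pos"],s["gripper_width"],s["ft_force"])
f=bot.grab_frame("wrist"); save(f,"w2")
f=bot.grab_frame("top");c=cloud(f);P=c[(c[...,2]>.005)&(c[...,2]<.012)&(np.hypot(c[...,0]-.46,c[...,1]+.244)<.036)]
E
```

```text
clock: 3.08
eef_pos: [0.463, -0.2449, 0.0499]
tool_rot: [[0.223, 0.002, 0.975], [-0.975, -0.002, 0.223], [0.002, -1.0, 0.001]]
ft_force: [-2.1, -1.1, 7.2]
gripper_width: 0.0137
[ 0.463  -0.2449  0.0499] 0.013733897300087792 [-2.1093 -1.1037  7.2273]
```

View pics/w2.png

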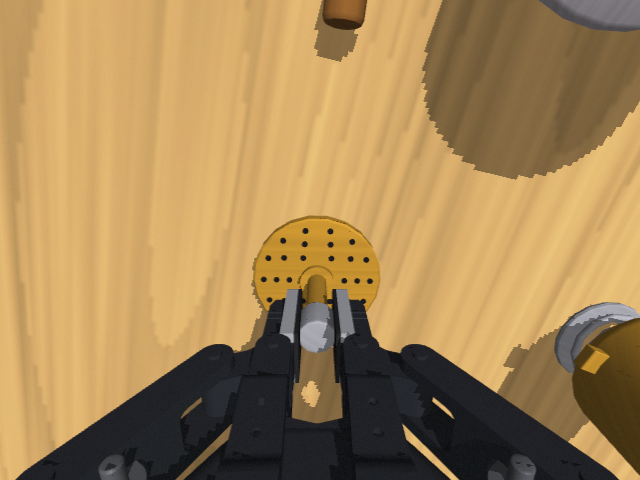

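The pads are on the head at (316,325), with the disc flat below. Lifting to check it.

```bash
python3 -m inch '{"claw":[0,0,0,0,0,0,0],"delta_pos":[[0,0,1],[0,0,2],[0,0,3],[0,0,3.5],[0,0,3],[0,0,2],[0,0,0]],"rotation":[[0,0,0],[0,0,0],[0,0,0],[0,0,0],[0,0,0],[0,0,0],[0,0,0]]}' 60
python3 - <<'E'
from h import *
np.set_printoptions(precision=4,suppress=True)
f=bot.grab_frame("wrist"); save(f,"w3")
f=bot.grab_frame("side"); save(f,"s3",(300,50,500,300))
s=bot.state();print(s["eef_pos"],s["gripper_width"],s["ft_force"])
c=cloud(f); e=s["eef_pos"]
m=(np.hypot(c[...,0]-e[0],c[...,1]-e[1])<.05)&(c[...,2]>e[2]-.06)&(c[...,2]<e[2]-.025)
P=c[m];print(len(P),P[:,2].min(),P[:,2].max())
E
```

```text
clock: 3.77
eef_pos: [0.4647, -0.2448, 0.1985]
tool_rot: [[0.224, 0.008, 0.975], [-0.975, -0.005, 0.224], [0.006, -1.0, 0.006]]
ft_force: [1.0, -0.3, -1.9]
gripper_width: 0.014
[ 0.4622 -0.2441  0.194 ] 0.013723496026056952 [-0.3948  0.0006 -2.5794]
470 0.14310452857272127 0.1687260405082564
```

View pics/w3.png

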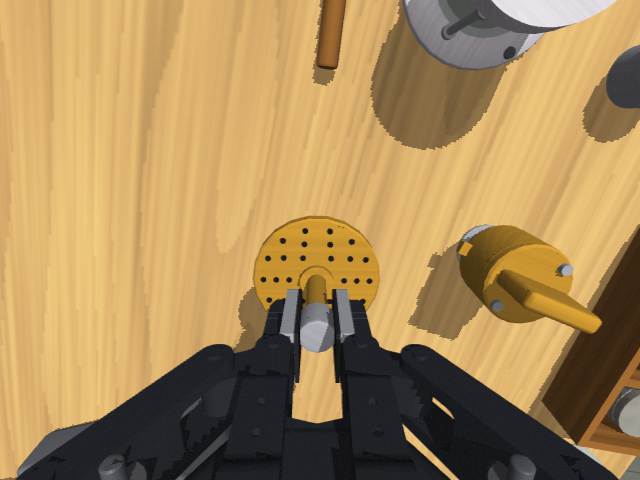

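View pics/s3.png

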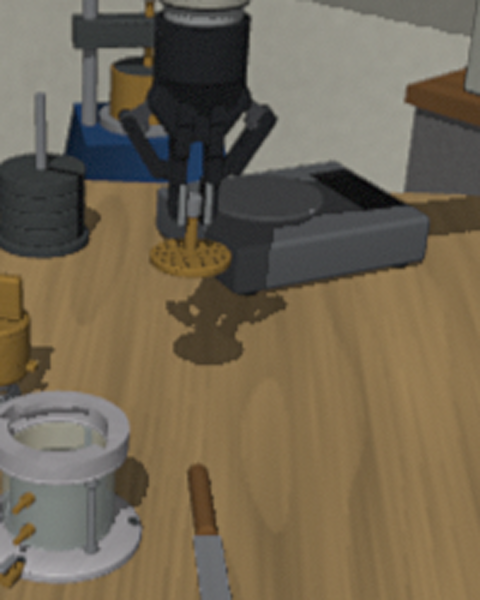

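The plate is held level, with its underside about 50 mm below the TCP. Moving short of the cell to look at the collar with the wrist camera.

```bash
python3 -m inch '{"claw":[0,0,0,0,0,0],"delta_pos":[[1.5,1.5,0],[2,2.5,0.5],[2,3,0.5],[1.5,2.5,0],[0.8,1,0],[0,0,0]],"rotation":[[0,0,0],[0,0,0],[0,0,0],[0,0,0],[0,0,0],[0,0,0]]}' 60
python3 -m inch '{"claw":[0,0],"delta_pos":[[0,0,0],[0,0,0]],"rotation":[[0,0,0],[0,0,0]]}' 60
python3 - <<'E'
from h import *
np.set_printoptions(precision=4,suppress=True)
s=bot.state();print(s["eef_pos"],s["tool_rot"],s["ft_force"])
f=bot.grab_frame("wrist"); save(f,"w4"); np.savez("w4.npz",**{k:f[k] for k in f}); c=cloud(f)
for q in ["cell_mouth","gap_a","slot_end"]:
  for r in bot.landmark_of("wrist",q): print(q,r, atz(f,*r["pixel"],.1))
P=c[(c[...,2]>.094)&(c[...,2]<.106)&(np.hypot(c[...,0]-.554,c[...,1]+.032)<.07)]
print(len(P),np.median(P[:,2]),cv2.minEnclosingCircle(P[:,:2].astype(np.float32)))
E
```

```text
clock: 4.37
eef_pos: [0.5411, -0.1346, 0.2017]
tool_rot: [[0.23, -0.002, 0.973], [-0.973, 0.003, 0.23], [-0.003, -1.0, -0.001]]
ft_force: [0.2, -0.2, -2.1]
gripper_width: 0.0136
clock: 4.53
eef_pos: [0.5389, -0.1403, 0.2019]
tool_rot: [[0.223, -0.003, 0.975], [-0.975, -0.0, 0.223], [-0.001, -1.0, -0.003]]
ft_force: [-0.0, -0.3, -2.5]
gripper_width: 0.0136
[ 0.5389 -0.1403  0.2019] [[ 0.2225 -0.0031  0.9749]
 [-0.9749 -0.0002  0.2225]
 [-0.0005 -1.     -0.0031]] [-0.0441 -0.2937 -2.4732]
cell_mouth {'pixel': [378.9, 84.1], 'confidence': 0.94} [ 0.5534 -0.0313  0.1   ]
gap_a {'pixel': [429.8, 126.2], 'confidence': 0.58} [ 0.5918 -0.0477  0.1   ]
slot_end {'pixel': [336.6, 145.8], 'confidence': 0.96} [ 0.537  -0.0727  0.1   ]
11952 0.099964780598582 ((0.5543434023857117, -0.03290405869483948), 0.054340068250894547)
```

View pics/w4.png

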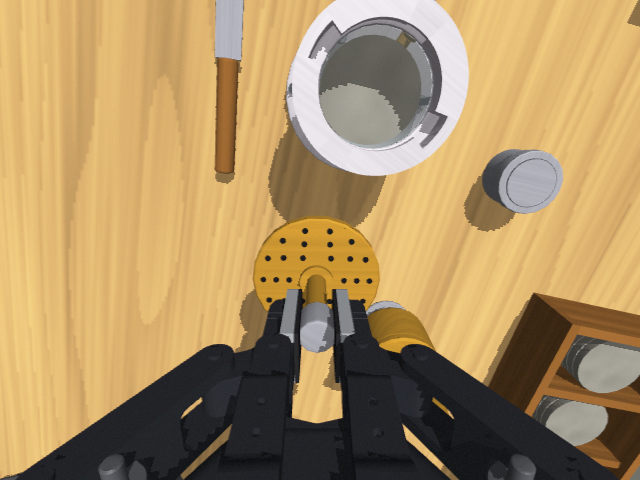

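Both gaps show, at (325,38) and (433,128). Fitting their angles and the axis, and checking the disc centre in the same image.

Run:
```python
from h import *
from scipy.optimize import least_squares
f=dict(np.load("w4.npz")); c=cloud(f)
m=(np.abs(c[...,2]-.1)<.004)&(np.hypot(c[...,0]-.554,c[...,1]+.032)<.06)
P=c[m][:,:2]
# bins by angle around center; inner & outer radius
ctr=np.array([.5542,-.0328])
for it in range(5):
    d=P-ctr; a=np.degrees(np.arctan2(d[:,1],d[:,0])); r=np.hypot(*d.T)
    pts_o=[];pts_i=[];A=[];
    for b in range(-180,180,3):
        k=(a>=b)&(a<b+3)
        if k.sum()<8: continue
        A.append((b+1.5,r[k].min(),r[k].max()))
    A=np.array(A); 
    ok=np.abs(A[:,1]-.038)<.003
    q=lambda R,ang:ctr+np.c_[R*np.cos(np.radians(ang)),R*np.sin(np.radians(ang))]
    I=q(A[ok,1],A[ok,0]); oo=np.abs(A[:,2]-.054)<.003; O=q(A[oo,2],A[oo,0])
    s=least_squares(lambda p:np.r_[np.hypot(*(I-p[:2]).T)-p[2],np.hypot(*(O-p[:2]).T)-p[3]],[*ctr,.038,.054],loss="soft_l1",f_scale=.001)
    ctr=s.x[:2]
print(s.x, ok.sum(),oo.sum())
print("gap bins",A[A[:,1]>.042][:,0], A[A[:,1]>.042][:,1])
mp=(c[...,2]>.140)&(c[...,2]<.168)&(np.hypot(c[...,0]-.539,c[...,1]+.14)<.05)
D=c[mp]; v,u=np.where(mp); 
# disc topmost edge per column
hit=np.array([[uu,v[u==uu].min()] for uu in np.unique(u)]); E=np.array([c[y,x] for x,y in hit]); E=E[np.abs(E[:,2]-np.median(D[:,2]))<.006]
print("disc z",np.median(D[:,2]), least_squares(lambda p:np.hypot(*(E[:,:2]-p).T)-.035,[.539,-.14],loss="soft_l1",f_scale=.001).x)
```

```text
[ 0.5540189  -0.03312153  0.03784081  0.05389553] 102 104
gap bins [-34.5 -31.5 -28.5 -25.5 -22.5 -19.5 -16.5 -13.5 -10.5 145.5 148.5 151.5
 154.5 157.5 160.5 163.5 166.5 169.5] [0.0465732  0.04665781 0.04652783 0.04657348 0.04679159 0.04639839
 0.04668869 0.04670506 0.04669356 0.04687419 0.04697242 0.04690812
 0.04691435 0.04688644 0.04678266 0.0468359  0.0467413  0.04688   ]
disc z 0.1599872317893818 [ 0.53888994 -0.1406555 ]
```

Cell axis is (0.5540,-0.0331) with the gaps at -22.5° and 157.5°. The disc is centred under the TCP. Moving over the cell.

```bash
python3 -m inch '{"claw":[0,0,0,0,0,0,0,0],"delta_pos":[[0.4,2,0],[0.4,3,0],[0.4,3,-0.5],[0.3,2,-1],[0,0.75,-1],[0,0,-0.5],[0,0,0],[0,0,0]],"rotation":[[0,0,0],[0,0,0],[0,0,0],[0,0,0],[0,0,0],[0,0,0],[0,0,0],[0,0,0]]}' 60
python3 - <<'E'
from h import *
np.set_printoptions(precision=4,suppress=True)
f=bot.grab_frame("wrist"); save(f,"w5"); 
s=bot.state();print(s["eef_pos"],s["tool_rot"],s["ft_force"])
g=bot.grab_frame("side"); save(g,"s5",(250,120,410,260))
E
```

```text
clock: 5.4
eef_pos: [0.555, -0.0338, 0.1729]
tool_rot: [[0.221, -0.001, 0.975], [-0.975, -0.001, 0.221], [0.001, -1.0, -0.001]]
ft_force: [0.6, -0.6, -2.5]
gripper_width: 0.0138
[ 0.5553 -0.0338  0.1733] [[ 0.221  -0.0001  0.9753]
 [-0.9753 -0.001   0.221 ]
 [ 0.001  -1.     -0.0004]] [ 0.2832  0.1649 -3.1459]
```

View pics/w5.png

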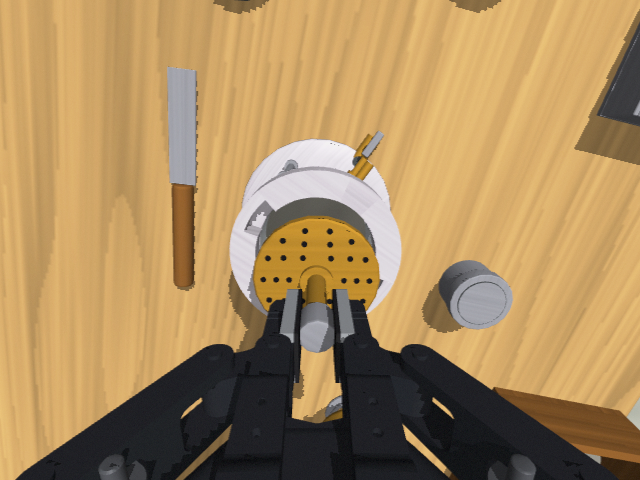

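View pics/s5.png

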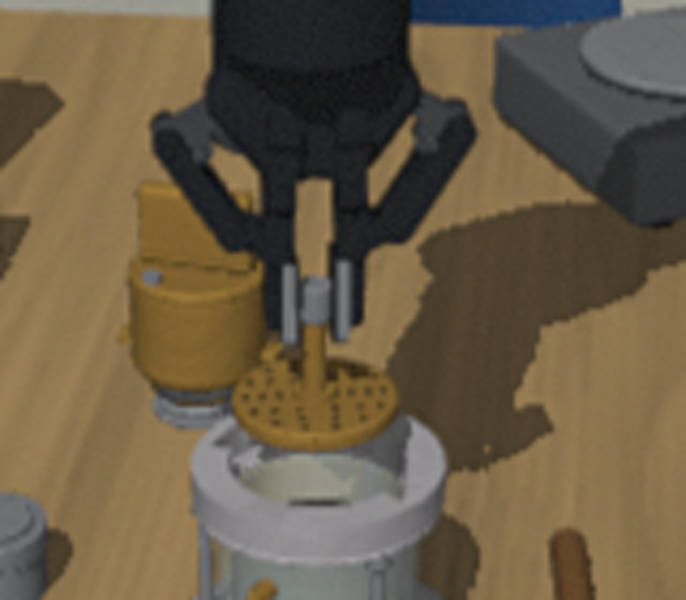

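The plate is centred just above the bore at (316,265). I'll trim about 1 mm and lower in stages.

```bash
python3 -m inch '{"claw":[0,0,0,0,0],"delta_pos":[[-0.13,0.1,-0.6],[0,0,-0.8],[0,0,-0.8],[0,0,-0.6],[0,0,0]],"rotation":[[0,0,0],[0,0,0],[0,0,0],[0,0,0],[0,0,0]]}' 60
python3 -m inch '{"claw":[0,0,0,0,0],"delta_pos":[[0,0,-0.8],[0,0,-0.8],[0,0,-0.8],[0,0,-0.6],[0,0,0]],"rotation":[[0,0,0],[0,0,0],[0,0,0],[0,0,0],[0,0,0]]}' 60
```

```text
clock: 5.92
eef_pos: [0.5528, -0.0307, 0.1434]
tool_rot: [[0.224, -0.003, 0.975], [-0.975, 0.0, 0.224], [-0.001, -1.0, -0.003]]
ft_force: [-0.5, 0.5, -1.7]
gripper_width: 0.0137
clock: 6.33
eef_pos: [0.553, -0.0306, 0.1135]
tool_rot: [[0.224, -0.003, 0.975], [-0.975, 0.0, 0.224], [-0.001, -1.0, -0.003]]
ft_force: [-0.5, -0.3, -3.4]
gripper_width: 0.0135
```

```bash
python3 -m inch '{"claw":[0,0,0,0],"delta_pos":[[0.06,-0.15,-0.3],[0,0,-0.2],[0,0,0],[0,0,0]],"rotation":[[0,0,0],[0,0,0],[0,0,0],[0,0,0]]}' 60
python3 -m inch '{"claw":[0,0,0],"delta_pos":[[0,0,-0.1],[0,0,0],[0,0,0]],"rotation":[[0,0,0],[0,0,0],[0,0,0]]}' 60
```

```text
clock: 6.67
eef_pos: [0.5547, -0.0321, 0.1104]
tool_rot: [[0.224, 0.0, 0.975], [-0.975, -0.0, 0.224], [0.0, -1.0, 0.0]]
ft_force: [0.0, -0.0, -1.5]
gripper_width: 0.0133
clock: 6.92
eef_pos: [0.5547, -0.032, 0.1094]
tool_rot: [[0.224, 0.0, 0.975], [-0.975, -0.0, 0.224], [0.0, -1.0, 0.0]]
ft_force: [-0.9, -0.3, -1.9]
gripper_width: 0.0135
```

```bash
python3 -m inch '{"claw":[0,0,0],"delta_pos":[[0,0,-0.15],[0,0,0],[0,0,0]],"rotation":[[0,0,0],[0,0,0],[0,0,0]]}' 60
```

```text
clock: 7.17
eef_pos: [0.5547, -0.032, 0.108]
tool_rot: [[0.224, 0.0, 0.975], [-0.975, -0.0, 0.224], [0.0, -1.0, 0.0]]
ft_force: [-1.5, -0.4, 0.3]
gripper_width: 0.014
```

The force went from -2.5 N to about 0, so the plate is resting on the core. I'll open partially, since the bore leaves limited room, and rise.

```bash
python3 -m inch '{"claw":[0.33,0.33,0.33,0.33],"delta_pos":[[0,0,0],[0,0,0],[0,0,0],[0,0,0]],"rotation":[[0,0,0],[0,0,0],[0,0,0],[0,0,0]]}' 60
python3 -m inch '{"claw":[0.33,0.33,0.33,0.33,0.33,0.33],"delta_pos":[[0,0,0.8],[0,0,1.5],[0,0,2],[0,0,3],[0,0,2.5],[0,0,0]],"rotation":[[0,0,0],[0,0,0],[0,0,0],[0,0,7],[0,0,7],[0,0,7]]}' 60
python3 - <<'E'
from h import *
np.set_printoptions(precision=4,suppress=True)
for n in ("top","wrist","side"):
    f=bot.grab_frame(n); save(f,n+"6",{"side":(270,180,390,290)}.get(n)); c=cloud(f)
    P=c[(c[...,2]>.104)&(c[...,2]<.125)&(np.hypot(c[...,0]-.554,c[...,1]+.033)<.02)]
    print(n,len(P),P.mean(0),P[:,2].max())
    P=c[(c[...,2]>.05)&(c[...,2]<.08)&(np.hypot(c[...,0]-.554,c[...,1]+.033)<.033)]
    print(len(P),np.percentile(P[:,2],[5,50,95]))
    A=np.c_[P[:,:2]-P[:,:2].mean(0),np.ones(len(P))]; print(np.linalg.lstsq(A,P[:,2],rcond=None)[0])
s=bot.state();print(s["eef_pos"],s["ft_force"])
E
```

```text
clock: 7.5
eef_pos: [0.5548, -0.032, 0.1079]
tool_rot: [[0.224, 0.0, 0.975], [-0.975, -0.0, 0.224], [0.0, -1.0, 0.0]]
ft_force: [0.2, 0.1, -0.8]
gripper_width: 0.0281
clock: 8.0
eef_pos: [0.5577, -0.0316, 0.2117]
tool_rot: [[0.564, 0.009, 0.826], [-0.826, -0.001, 0.564], [0.006, -1.0, 0.007]]
ft_force: [0.7, -0.2, 0.2]
gripper_width: 0.0278<stdin>:6: RuntimeWarning: Mean of empty slice.
  ret = um.true_divide(
Traceback (most recent call last):
ValueError: zero-size array to reduction operation maximum which has no identity
```

Run:
```python
from h import *
np.set_printoptions(precision=4,suppress=True)
for n in ("wrist","side"):
    f=bot.grab_frame(n); save(f,n+"6",{"side":(270,180,390,290)}.get(n)); c=cloud(f)
    P=c[(c[...,2]>.104)&(c[...,2]<.125)&(np.hypot(c[...,0]-.554,c[...,1]+.033)<.02)]
    print(n,len(P),P.mean(0) if len(P) else 0,P[:,2].max() if len(P) else 0)
    P=c[(c[...,2]>.05)&(c[...,2]<.08)&(np.hypot(c[...,0]-.554,c[...,1]+.033)<.033)]
    if len(P)<20: continue
    print(len(P),np.percentile(P[:,2],[5,50,95]))
    A=np.c_[P[:,:2]-P[:,:2].mean(0),np.ones(len(P))]; print(np.linalg.lstsq(A,P[:,2],rcond=None)[0])
s=bot.state();print(s["eef_pos"],s["ft_force"],s["joints"])
```

```text
wrist 501 [ 0.5538 -0.0306  0.1161] 0.11996682842094769
4161 [0.0649 0.0661 0.0682]
[0.0003 0.0014 0.0663]
side 79 [ 0.5551 -0.0278  0.1124] 0.11834785678965998
53 [0.063  0.0645 0.0787]
[-0.0528  0.429   0.0658]
[ 0.5546 -0.0323  0.2063] [-0.2885  0.2639 -0.4328] [ 0.4494  0.4235 -0.5675  1.8448  0.275   0.9511  0.3495]
```

View pics/wrist6.png

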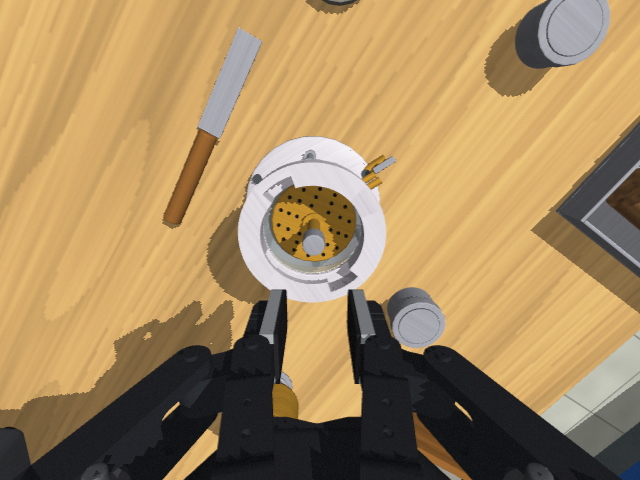

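View pics/side6.png

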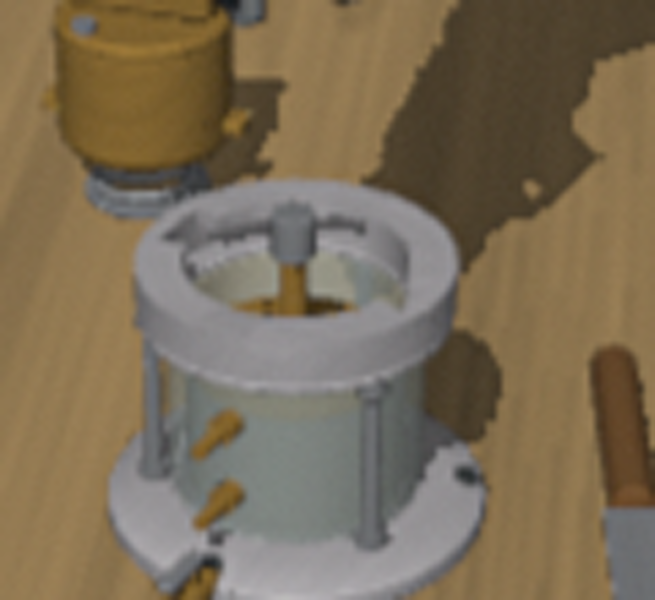

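The plate lies flat: disc top at 66 mm, head top at 118–120 mm, level and released. Going to the cap.

```bash
python3 -m inch '{"claw":[0.7,0.7,0.7,0.7,0.7,0.7,0.7,0.7],"delta_pos":[[1,-2.5,1],[1.3,-3.5,1],[1.3,-3.5,1],[1.3,-3.5,0],[1.3,-3.5,0],[1.3,-3,0],[1,-2.1,0],[0,0,0]],"rotation":[[0,0,6.5],[0,0,6.5],[0,0,6.5],[0,0,6.5],[0,0,6.5],[0,0,6.5],[0,0,6],[0,0,0]]}' 100
python3 - <<'E'
from h import *
np.set_printoptions(precision=4,suppress=True)
f=bot.grab_frame("wrist"); save(f,"w7"); c=cloud(f)
s=bot.state();print(s["eef_pos"],s["tool_rot"],s["ft_force"])
P=c[(c[...,2]>.119)&(c[...,2]<.13)&(np.hypot(c[...,0]-.64,c[...,1]+.247)<.045)]
print("fin",len(P),P.mean(0),cv2.minAreaRect(P[:,:2].astype(np.float32)))
P=c[(c[...,2]>.077)&(c[...,2]<.087)&(np.hypot(c[...,0]-.64,c[...,1]+.247)<.045)]
print("cyl",len(P),cv2.minEnclosingCircle(P[:,:2].astype(np.float32)),np.median(P[:,2]))
for q in ("cap_grip","lug_a"): 
  for r in bot.landmark_of("wrist",q): print(q,r, atz(f,*r["pixel"],.103 if q[0]=="c" else .037))
E
```

```text
clock: 8.82
eef_pos: [0.6393, -0.255, 0.2331]
tool_rot: [[0.98, -0.002, 0.199], [-0.199, -0.001, 0.98], [-0.002, -1.0, -0.002]]
ft_force: [-0.8, -0.9, -0.8]
gripper_width: 0.0601
[ 0.6388 -0.2513  0.2333] [[ 0.9798 -0.0029  0.1997]
 [-0.1997  0.001   0.9799]
 [-0.0031 -1.      0.0004]] [-0.3504  0.8147 -0.2342]
fin 1420 [ 0.6383 -0.2496  0.1233] ((0.6396563053131104, -0.2497832477092743), (0.013994579203426838, 0.05908060073852539), 80.07009887695312)
cyl 3884 ((0.640163779258728, -0.24995316565036774), 0.03581713140010834) 0.08196158234094233
cap_grip {'pixel': [321.6, 228.1], 'confidence': 0.67} [ 0.6393 -0.2509  0.103 ]
cap_grip {'pixel': [623.9, 47.9], 'confidence': 0.56} [ 0.5555 -0.0287  0.103 ]
```

View pics/w7.png

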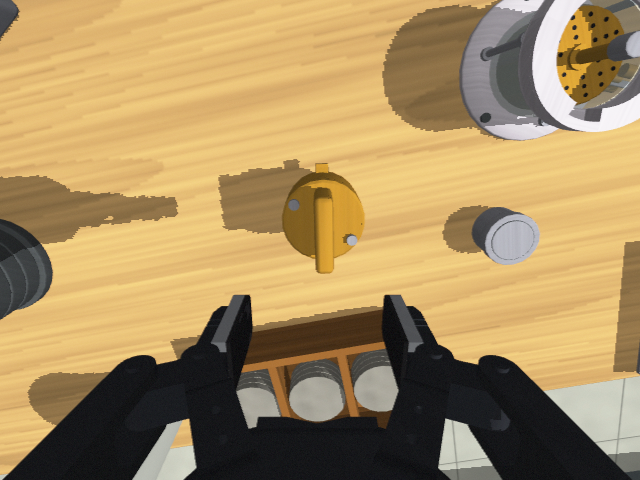

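The cap is at (323,215) with fin angle -10°, centre (0.640,-0.250). I'll check how tall the grey studs are before bringing the fingertips down.

Run:
```python
from h import *
np.set_printoptions(precision=4,suppress=True)
f=bot.grab_frame("wrist"); c=cloud(f)
s=bot.state();print(s["eef_pos"])
for u,v in ((293,204),(351,240)):
    P=c[v-6:v+7,u-6:u+7].reshape(-1,3); P=P[P[:,2]>.084]; print(len(P),P.mean(0) if len(P) else 0,P[:,2].max() if len(P) else 0)
    if len(P):
        d=P.mean(0)[:2]-[.640,-.250]; a=np.radians(-10); print("along,across mm",1e3*d@[np.cos(a),np.sin(a)],1e3*d@[-np.sin(a),np.cos(a)])
```

```text
[ 0.6392 -0.2461  0.235 ]
15 [ 0.6207 -0.2674  0.0859] 0.0879157841384492
along,across mm -15.951098842529742 -20.44920878212642
13 [ 0.6606 -0.2257  0.0862] 0.08721726176195893
along,across mm 16.107869078444004 27.565522131123203
```

```bash
python3 -m inch '{"claw":[0.5,0.5,0.5,0.5,0.5,0.5,0.5],"delta_pos":[[0,-0.1,-2],[0,0,-3],[0,0,-3],[0,0,-2],[0,0,-1],[0,0,0],[0,0,0]],"rotation":[[0,0,1.5],[0,0,0],[0,0,0],[0,0,0],[0,0,0],[0,0,0],[0,0,0]]}' 100
python3 -m inch '{"claw":[0.5],"delta_pos":[[0,0,0]],"rotation":[[0,0,0]]}' 100
```

```text
clock: 9.6
eef_pos: [0.6401, -0.2479, 0.1265]
tool_rot: [[0.986, 0.0, 0.165], [-0.165, 0.0, 0.986], [0.0, -1.0, 0.0]]
ft_force: [0.3, -0.2, 0.6]
gripper_width: 0.0429
clock: 9.68
eef_pos: [0.6408, -0.2485, 0.1278]
tool_rot: [[0.986, 0.003, 0.166], [-0.166, -0.001, 0.986], [0.003, -1.0, -0.0]]
ft_force: [-0.2, -0.0, 0.1]
gripper_width: 0.0429
```

```bash
python3 -m inch '{"claw":[0.5,0.5,0.5,0.5,0.5],"delta_pos":[[-0.05,-0.15,-0.8],[0,0,-1],[0,0,-0.6],[0,0,0],[0,0,0]],"rotation":[[0,0,0],[0,0,0],[0,0,0],[0,0,0],[0,0,0]]}' 100
python3 -m inch '{"claw":[0.3,0.2,0,0,0,0],"delta_pos":[[0,0,0],[0,0,0],[0,0,0],[0,0,0],[0,0,0],[0,0,0]],"rotation":[[0,0,0],[0,0,0],[0,0,0],[0,0,0],[0,0,0],[0,0,0]]}' 100
python3 - <<'E'
from h import *
f=bot.grab_frame("wrist"); save(f,"w8")
f=bot.grab_frame("side"); save(f,"s8",(240,120,360,230))
E
```

```text
clock: 10.1
eef_pos: [0.6387, -0.2505, 0.101]
tool_rot: [[0.986, -0.001, 0.166], [-0.166, 0.001, 0.986], [-0.001, -1.0, 0.0]]
ft_force: [-1.2, 1.1, -0.2]
gripper_width: 0.0427
clock: 10.6
eef_pos: [0.6394, -0.2504, 0.1021]
tool_rot: [[0.986, 0.001, 0.166], [-0.166, -0.0, 0.986], [0.001, -1.0, 0.0]]
ft_force: [0.9, 0.8, 0.1]
gripper_width: 0.0127
```

View pics/w8.png

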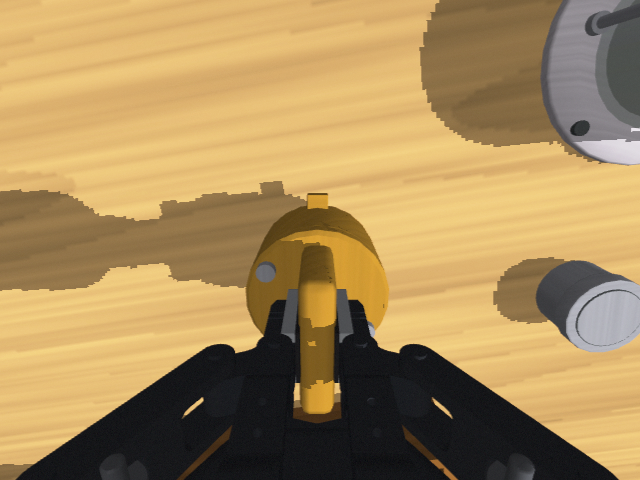

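View pics/s8.png

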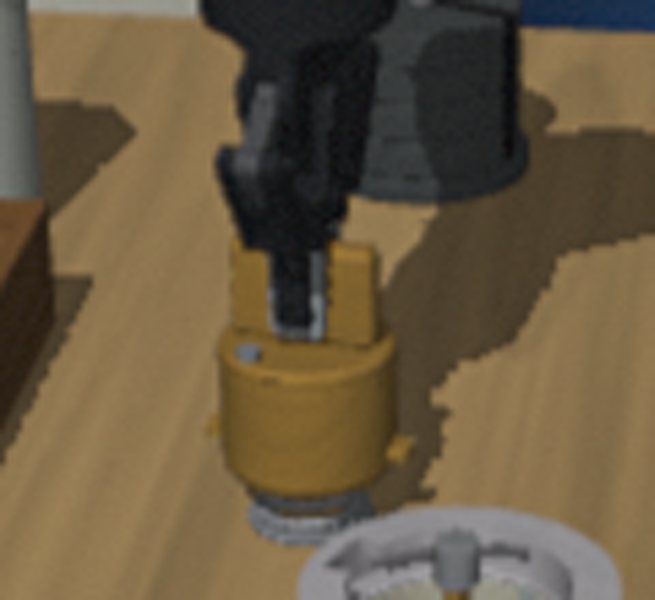

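The fin is gripped centrally and the cap is upright on its spring (lugs at (205,425) and (400,450) in the crop). Lifting and aligning to -22.5°.

```bash
python3 -m inch '{"claw":[0,0,0,0,0,0,0,0],"delta_pos":[[0,0,1],[0,0,2],[0,0,3],[0,0,3.5],[0,0,3],[0,0,2],[0,0,0],[0,0,0]],"rotation":[[0,0,0],[0,0,0],[0,0,0],[0,0,-3],[0,0,-5],[0,0,-4],[0,0,-0.9],[0,0,0]]}' 100
python3 -m inch '{"claw":[0,0,0,0,0,0,0,0],"delta_pos":[[-0.6,1.5,0],[-1.2,3,0],[-1.2,3,0],[-1,3,0],[-1,2.5,0],[-0.5,1.2,0],[0,0,0],[0,0,0]],"rotation":[[0,0,0],[0,0,0],[0,0,0],[0,0,0],[0,0,0],[0,0,0],[0,0,0],[0,0,0]]}' 100
python3 - <<'E'
from h import *
np.set_printoptions(precision=4,suppress=True)
f=bot.grab_frame("wrist"); save(f,"w9"); c=cloud(f); np.savez("w9.npz",**f)
g=bot.grab_frame("side"); save(g,"s9",(220,60,420,260))
s=bot.state();print(s["eef_pos"],s["tool_rot"],s["ft_force"],s["ft_torque"],s["gripper_width"],s["joints"])
E
```

```text
clock: 11.37
eef_pos: [0.639, -0.2506, 0.2473]
tool_rot: [[0.924, 0.001, 0.381], [-0.381, -0.001, 0.924], [0.001, -1.0, -0.001]]
ft_force: [-0.4, 0.6, -4.4]
gripper_width: 0.0131
clock: 12.03
eef_pos: [0.5833, -0.1087, 0.2452]
tool_rot: [[0.925, -0.003, 0.38], [-0.38, -0.0, 0.925], [-0.002, -1.0, -0.001]]
ft_force: [0.1, -0.6, -3.6]
gripper_width: 0.013
[ 0.5839 -0.1105  0.2456] [[ 0.9235 -0.0016  0.3835]
 [-0.3835 -0.0005  0.9235]
 [-0.0013 -1.     -0.0011]] [ 0.3728 -0.7153 -4.3938] [-0.068  -0.0027 -0.0374] 0.012501153496556693 [ 0.6402  0.4718 -0.6767  1.709   0.3293  1.079   1.0359]
```

View pics/w9.png

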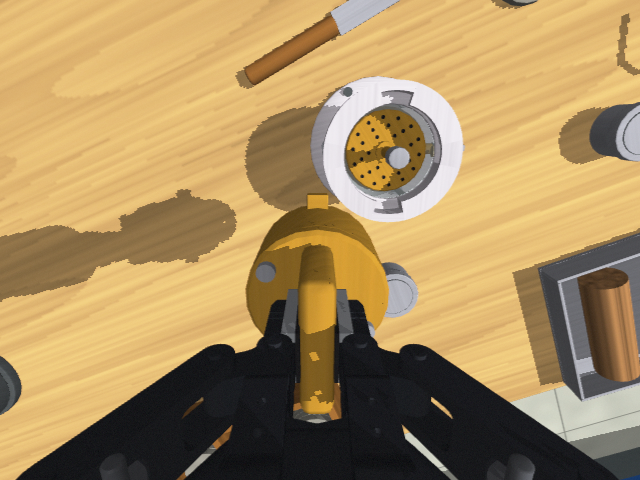

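View pics/s9.png

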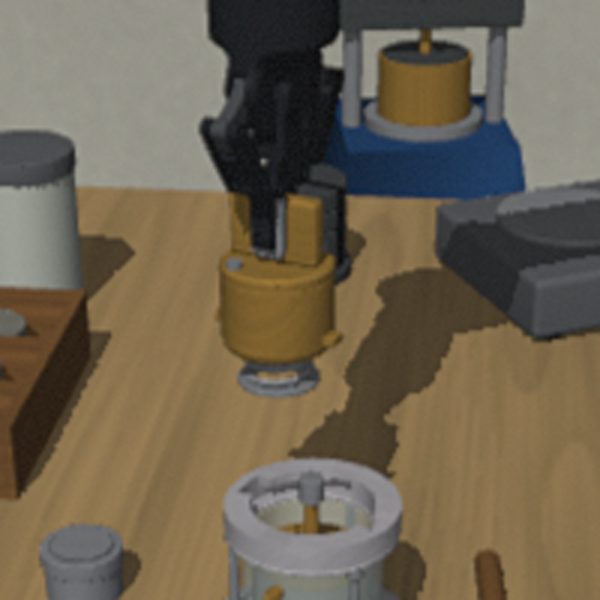

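```bash
cat > fit.py <<'E'
from h import *
from scipy.optimize import least_squares
def collar(f,c,ctr=(.554,-.033)):
    ctr=np.array(ctr)
    m=(np.abs(c[...,2]-.1)<.004)&(np.hypot(c[...,0]-.554,c[...,1]+.033)<.06); P=c[m][:,:2]
    for it in range(5):
        d=P-ctr; a=np.degrees(np.arctan2(d[:,1],d[:,0])); r=np.hypot(*d.T); A=[]
        for b in range(-180,180,2):
            k=(a>=b)&(a<b+2)
            if k.sum()<8: continue
            A.append((b+1,r[k].min(),r[k].max()))
        A=np.array(A); ok=np.abs(A[:,1]-.038)<.002; oo=np.abs(A[:,2]-.054)<.002
        q=lambda R,ang:ctr+np.c_[R*np.cos(np.radians(ang)),R*np.sin(np.radians(ang))]
        I=q(A[ok,1],A[ok,0]); O=q(A[oo,2],A[oo,0])
        s=least_squares(lambda p:np.r_[np.hypot(*(I-p[:2]).T)-p[2],np.hypot(*(O-p[:2]).T)-p[3]],[*ctr,.038,.054],loss="soft_l1",f_scale=.001)
        ctr=s.x[:2]
    return s.x,A[A[:,1]>.042][:,0],ok.sum(),oo.sum()
def cap(f,c,e):
    "e: TCP; cylinder top at TCP-.020"
    zt=e[2]-.020; n=np.hypot(c[...,0]-e[0],c[...,1]-e[1])<.045
    m=n&(np.abs(c[...,2]-zt)<.004); P=c[m]
    v,u=np.where(m); E=[]
    for uu in np.unique(u): E.append(c[v[u==uu].min(),uu])
    for vv in np.unique(v): k=u[v==vv]; E+= [c[vv,k.min()],c[vv,k.max()]]
    E=np.array(E)
    s=least_squares(lambda p:np.hypot(*(E[:,:2]-p).T)-.0355,e[:2],loss="soft_l1",f_scale=.0007)
    A=np.c_[P[:,:2]-np.asarray(e)[:2],np.ones(len(P))]; pl=np.linalg.lstsq(A,P[:,2],rcond=None)[0]
    return s.x,pl,len(E)
E
python3 - <<'E'
from fit import *
np.set_printoptions(precision=4,suppress=True)
f=dict(np.load("w9.npz")); c=cloud(f); print(collar(f,c)); e=np.array([.5839,-.1105,.2456]); print(cap(f,c,e))
# fin top
F=c[(c[...,2]>.262)&(c[...,2]<.274)&(np.hypot(c[...,0]-e[0],c[...,1]-e[1])<.045)]; print(len(F),np.median(F[:,2]),cv2.minAreaRect(F[:,:2].astype(np.float32)))
E
```

```text
(array([ 0.554 , -0.0332,  0.038 ,  0.0538]), array([-35., -33., -31., -29., -27., -25., -23., -21., -19., -17., -15.,
       -13., -11., 145., 147., 149., 151., 153., 155., 157., 159., 161.,
       163., 165., 167., 169.]), np.int64(150), np.int64(180))
(array([ 0.5842, -0.1088]), array([ 0.0054, -0.0074,  0.225 ]), 364)
6163 0.26657368850382807 ((0.5835849642753601, -0.10883453488349915), (0.04893641546368599, 0.048460427671670914), 21.49119758605957)
```

```bash
python3 -m inch '{"claw":[0,0,0,0,0,0,0,0],"delta_pos":[[-0.5,1.2,0],[-0.8,2,0],[-0.8,2,0],[-0.6,1.5,0],[-0.3,0.86,0],[0,0,0],[0,0,0],[0,0,0]],"rotation":[[0,0,0],[0,0,0],[0,0,0],[0,0,0],[0,0,0],[0,0,0],[0,0,0],[0,0,0]]}' 100
python3 - <<'E'
from fit import *
np.set_printoptions(precision=4,suppress=True)
e0=bot.state()["eef_pos"]
f=bot.grab_frame("wrist"); save(f,"w10"); c=cloud(f); np.savez("w10.npz",**f)
s=bot.state();e=s["eef_pos"];print(e0,e,s["tool_rot"],s["ft_force"])
print(collar(f,c)); print(cap(f,c,np.array(e)))
E
```

```text
clock: 12.8
eef_pos: [0.5546, -0.0345, 0.2467]
tool_rot: [[0.923, 0.0, 0.384], [-0.384, -0.001, 0.923], [0.001, -1.0, -0.001]]
ft_force: [0.5, -1.3, -4.1]
gripper_width: 0.0129
[ 0.5546 -0.0345  0.2467] [ 0.5546 -0.0345  0.2467] [[ 0.9233  0.0002  0.3841]
 [-0.3841 -0.0006  0.9233]
 [ 0.0005 -1.     -0.0005]] [ 0.0094  0.5142 -3.3049]
(array([ 0.554 , -0.0331,  0.0381,  0.0537]), array([-101.,  -99.,  -97.,  -95.,  -93.,   45.,   47.,   49.,   51.,
         53.,  145.,  147.,  149.,  151.,  153.,  155.,  157.,  159.,
        161.,  163.,  165.,  167.,  169.,  171.]), np.int64(83), np.int64(112))
(array([ 0.5557, -0.0345]), array([ 0.0088, -0.0085,  0.2264]), 360)
```

View pics/w10.png

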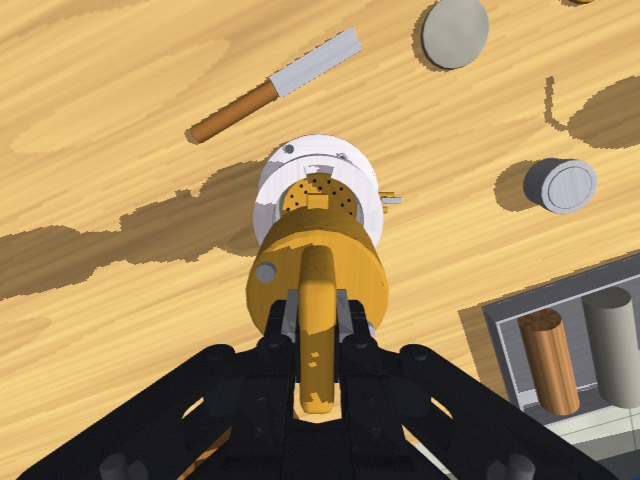

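The lug sits over the gap at (318,185). I'll trim (-1.4,+1.4) mm and lower to just above the plate.

```bash
python3 -m inch '{"claw":[0,0,0,0,0,0,0],"delta_pos":[[-0.14,0.14,-0.8],[0,0,-1.3],[0,0,-1.5],[0,0,-1.3],[0,0,-0.7],[0,0,0],[0,0,0]],"rotation":[[0,0,0],[0,0,0],[0,0,0],[0,0,0],[0,0,0],[0,0,0],[0,0,0]]}' 100
python3 -m inch '{"claw":[0,0,0],"delta_pos":[[0,0,-0.3],[0,0,0],[0,0,0]],"rotation":[[0,0,0],[0,0,0],[0,0,0]]}' 100
python3 - <<'E'
from fit import *
np.set_printoptions(precision=4,suppress=True)
f=bot.grab_frame("wrist"); save(f,"w11"); c=cloud(f)
s=bot.state();e=s["eef_pos"];print(e,s["ft_force"],s["ft_torque"])
print(cap(f,c,np.array(e)))
g=bot.grab_frame("side"); save(g,"s11",(270,120,390,230))
E
```

```text
clock: 13.43
eef_pos: [0.5526, -0.0314, 0.1902]
tool_rot: [[0.924, -0.001, 0.382], [-0.382, 0.001, 0.924], [-0.001, -1.0, 0.0]]
ft_force: [-0.3, -0.1, -3.5]
gripper_width: 0.0125
clock: 13.68
eef_pos: [0.553, -0.0315, 0.1882]
tool_rot: [[0.924, 0.001, 0.382], [-0.382, -0.0, 0.924], [0.001, -1.0, 0.0]]
ft_force: [-0.4, 0.2, -4.2]
gripper_width: 0.0125
[ 0.553  -0.0316  0.1883] [ 0.6201 -0.8415 -3.8689] [-0.0409  0.0175  0.0223]
(array([ 0.554 , -0.0316]), array([ 0.0092, -0.0083,  0.168 ]), 364)
```

View pics/w11.png

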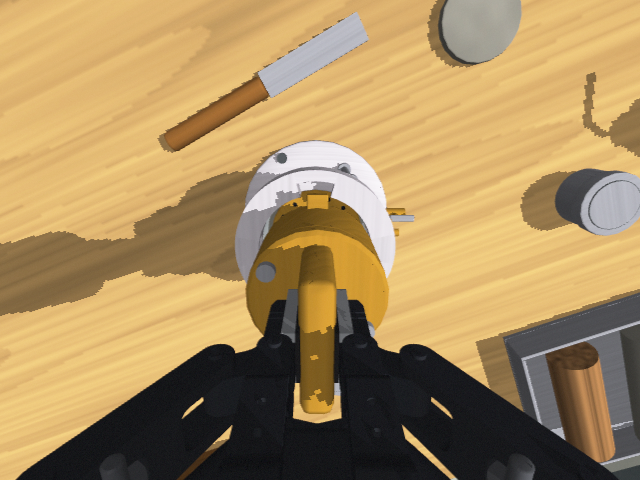

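View pics/s11.png

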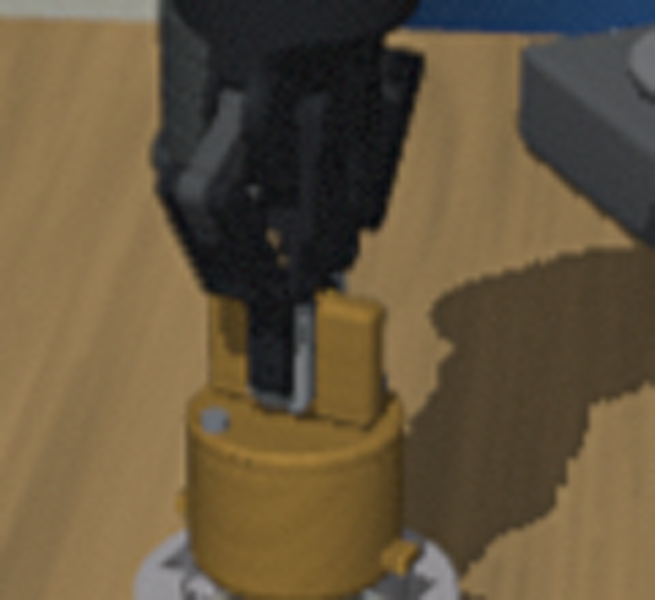

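The lug (318,195) lines up with the gap. The cap is 1.5 mm too far in +y, so I'll correct that and check before entering.

```bash
python3 -m inch '{"claw":[0,0,0,0,0],"delta_pos":[[0,-0.15,-0.4],[0,0,-0.2],[0,0,0],[0,0,0],[0,0,0]],"rotation":[[0,0,0],[0,0,0],[0,0,0],[0,0,0],[0,0,0]]}' 100
python3 - <<'E'
from fit import *
np.set_printoptions(precision=4,suppress=True)
f=bot.grab_frame("wrist"); save(f,"w12"); c=cloud(f)
s=bot.state();e=s["eef_pos"];print(e,s["ft_force"],s["ft_torque"])
print(cap(f,c,np.array(e)));print(collar(f,c)[0])
E
```

```text
clock: 14.2
eef_pos: [0.5527, -0.033, 0.1817]
tool_rot: [[0.924, -0.0, 0.382], [-0.382, 0.0, 0.924], [-0.0, -1.0, 0.0]]
ft_force: [-0.2, -0.9, -4.0]
gripper_width: 0.0125
[ 0.5528 -0.033   0.1818] [ 0.2357 -0.2574 -4.0714] [-0.0058 -0.0019 -0.0327]
(array([ 0.5537, -0.033 ]), array([ 0.009 , -0.008 ,  0.1615]), 364)
[ 0.5541 -0.033   0.0381  0.0538]
```

Within about 0.4 mm of centre. Lowering into the bore in small steps, watching the force.

```bash
python3 -m inch '{"claw":[0,0,0,0,0],"delta_pos":[[0.03,0,-0.3],[0,0,-0.3],[0,0,-0.3],[0,0,0],[0,0,0]],"rotation":[[0,0,0],[0,0,0],[0,0,0],[0,0,0],[0,0,0]]}' 110
python3 -m inch '{"claw":[0,0,0,0,0],"delta_pos":[[0,0,-0.2],[0,0,-0.2],[0,0,-0.2],[0,0,0],[0,0,0]],"rotation":[[0,0,0],[0,0,0],[0,0,0],[0,0,0],[0,0,0]]}' 110
```

```text
clock: 14.67
eef_pos: [0.5528, -0.033, 0.1724]
tool_rot: [[0.924, -0.001, 0.382], [-0.382, 0.0, 0.924], [-0.001, -1.0, -0.0]]
ft_force: [-0.7, 0.3, -3.6]
gripper_width: 0.0127
clock: 15.08
eef_pos: [0.5532, -0.033, 0.1672]
tool_rot: [[0.924, 0.0, 0.382], [-0.382, -0.0, 0.924], [0.001, -1.0, -0.0]]
ft_force: [-1.0, 0.4, 1.5]
gripper_width: 0.0124
```

The force change of 5 N matches the spring touching the plate. Pressing on.

```bash
python3 -m inch '{"claw":[0,0,0,0,0,0],"delta_pos":[[0,0,-0.2],[0,0,-0.2],[0,0,-0.2],[0,0,-0.1],[0,0,0],[0,0,0]],"rotation":[[0,0,0],[0,0,0],[0,0,0],[0,0,0],[0,0,0],[0,0,0]]}' 110
python3 - <<'E'
from fit import *
np.set_printoptions(precision=4,suppress=True)
f=bot.grab_frame("wrist"); save(f,"w13"); c=cloud(f)
s=bot.state();e=s["eef_pos"];print(e,s["ft_force"],s["ft_torque"])
print(cap(f,c,np.array(e)))
E
```

```text
clock: 15.58
eef_pos: [0.5533, -0.033, 0.1601]
tool_rot: [[0.924, 0.001, 0.382], [-0.382, -0.0, 0.924], [0.001, -1.0, 0.0]]
ft_force: [-0.8, -0.7, 5.5]
gripper_width: 0.0125
[ 0.5533 -0.033   0.1601] [-0.7781  0.4766  5.0422] [-0.0331  0.3728  0.0424]
(array([ 0.5543, -0.033 ]), array([ 0.0082, -0.0081,  0.1399]), 360)
```

View pics/w13.png

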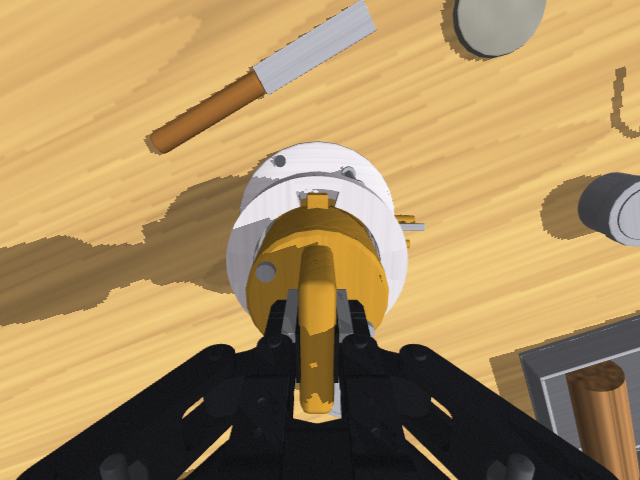

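The lug is in its gap at (318,200), and force and height are consistent with 8 mm of spring travel. Pressing 5.5 mm more.

```bash
python3 -m inch '{"claw":[0,0,0,0,0,0],"delta_pos":[[0,0,-0.2],[0,0,-0.2],[0,0,-0.15],[0,0,-0.05],[0,0,0],[0,0,0]],"rotation":[[0,0,0],[0,0,0],[0,0,0],[0,0,0],[0,0,0],[0,0,0]]}' 110
python3 - <<'E'
from fit import *
np.set_printoptions(precision=4,suppress=True)
f=bot.grab_frame("wrist"); save(f,"w14",(200,120,440,300)); c=cloud(f)
s=bot.state();e=s["eef_pos"];print(e,s["ft_force"],s["ft_torque"])
print(cap(f,c,np.array(e)))
E
```

```text
clock: 16.13
eef_pos: [0.5534, -0.0329, 0.1545]
tool_rot: [[0.924, 0.001, 0.382], [-0.382, -0.0, 0.924], [0.001, -1.0, -0.0]]
ft_force: [-3.1, 0.4, 8.1]
gripper_width: 0.0125
[ 0.5534 -0.0329  0.1546] [-3.131   0.306   8.0742] [-0.0646  0.7669 -0.0336]
(array([ 0.5543, -0.033 ]), array([ 0.0076, -0.0074,  0.1343]), 364)
```

View pics/w14.png

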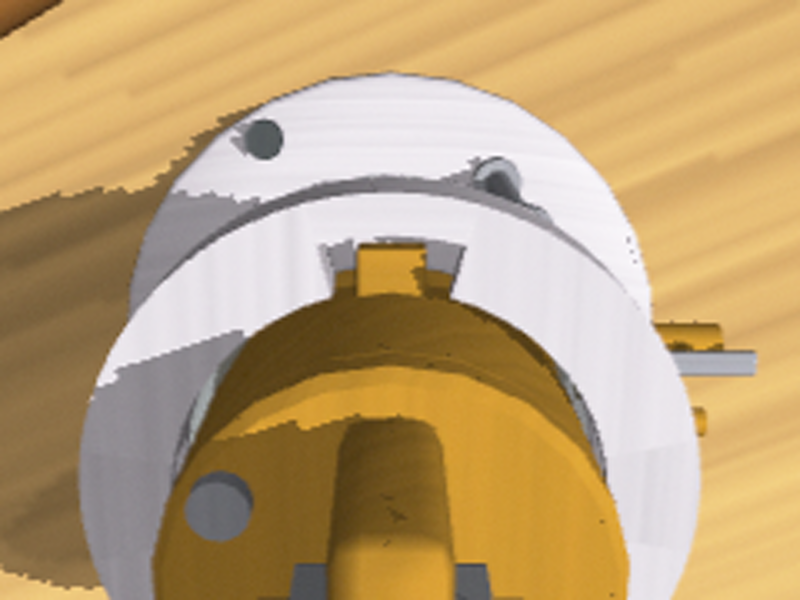

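Both lugs are below the lips, visible at (390,268) in the crop, with the fin centre 55 mm above the collar. Starting the clockwise turn, with a small shift to keep the cap's axis centred.

```bash
python3 -m inch '{"claw":[0,0,0,0,0,0,0],"delta_pos":[[0,0,-0.05],[0,0,0],[0.01,0,0],[0.01,0.01,0],[0.01,0.01,0],[0,0,0],[0,0,0]],"rotation":[[0,0,-3],[0,0,-4],[0,0,-5],[0,0,-5],[0,0,-4],[0,0,0],[0,0,0]]}' 110
python3 - <<'E'
from workcell import bot
s=bot.state();print(s["ft_force"],s["ft_torque"])
E
```

```text
clock: 16.77
eef_pos: [0.5546, -0.0327, 0.1545]
tool_rot: [[0.726, 0.003, 0.688], [-0.688, -0.0, 0.726], [0.002, -1.0, 0.002]]
ft_force: [-1.3, -0.5, 8.7]
gripper_width: 0.0126
[-1.26143882 -0.45343372  8.69884045] [-0.05917652  0.34209009 -0.15974939]
```

```bash
python3 -m inch '{"claw":[0,0,0,0,0,0,0,0],"delta_pos":[[-0.03,0,0],[-0.02,0.01,0],[0,0.01,0],[0,0.01,0],[0,0.01,0],[0,0,0],[0,0,0],[0,0,0]],"rotation":[[0,0,-4],[0,0,-6],[0,0,-6],[0,0,-6],[0,0,-5],[0,0,-3],[0,0,0],[0,0,0]]}' 110
python3 - <<'E'
from workcell import bot
s=bot.state();print(s["ft_force"],s["ft_torque"],s["joints"])
E
```

```text
clock: 17.43
eef_pos: [0.5546, -0.0323, 0.1547]
tool_rot: [[0.285, 0.004, 0.959], [-0.959, -0.0, 0.285], [0.002, -1.0, 0.004]]
ft_force: [0.9, -0.2, 8.9]
gripper_width: 0.0124
[ 0.89970238 -0.22085523  8.85765645] [-0.10340828  0.15126537 -0.1168932 ] [ 0.35365965  0.46927873 -0.44845118  1.89158493  0.26847386  0.83540938
  0.05514159]
```

```bash
python3 -m inch '{"claw":[0,0,0,0,0,0,0,0],"delta_pos":[[0,0,0],[0,0.01,0],[0,0.01,0],[0,0.01,0],[0,0,0],[0,0,0],[0,0,0],[0,0,0]],"rotation":[[0,0,-4],[0,0,-6],[0,0,-6],[0,0,-6],[0,0,-6],[0,0,-5],[0,0,-2],[0,0,0]]}' 110
python3 - <<'E'
from fit import *
np.set_printoptions(precision=4,suppress=True)
f=bot.grab_frame("wrist"); save(f,"w15",(160,100,480,340)); c=cloud(f)
s=bot.state();e=s["eef_pos"];print(e,s["ft_force"],s["ft_torque"])
print(cap(f,c,np.array(e)))
E
```

```text
clock: 18.1
eef_pos: [0.5546, -0.032, 0.1548]
tool_rot: [[-0.318, 0.004, 0.948], [-0.948, -0.001, -0.318], [-0.001, -1.0, 0.004]]
ft_force: [-0.6, -0.5, 8.5]
gripper_width: 0.0126
[ 0.5546 -0.032   0.1548] [-0.4094  0.6823  8.6757] [-0.0142  0.148  -0.0168]
(array([ 0.555 , -0.0323]), array([-0.0047, -0.0103,  0.1345]), 360)
```

View pics/w15.png

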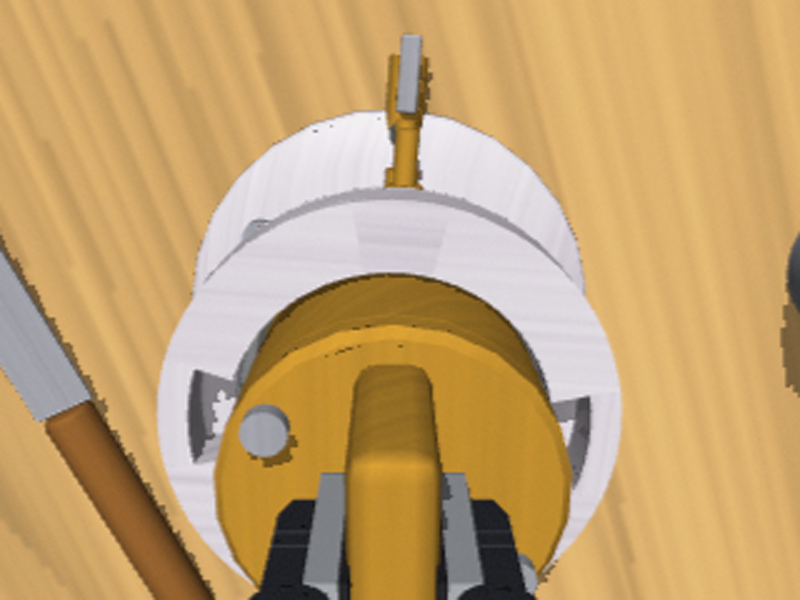

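The cap is at -108.5° and the gaps at the sides are empty. Creeping to the stop while watching the torque.

```bash
python3 -m inch '{"claw":[0,0,0,0],"delta_pos":[[-0.05,-0.03,0],[0,0,0],[0,0,0],[0,0,0]],"rotation":[[0,0,-2],[0,0,-2],[0,0,0],[0,0,0]]}' 110
python3 -c 'from workcell import bot;s=bot.state();print(s["ft_force"],s["ft_torque"])'
python3 -m inch '{"claw":[0,0,0],"delta_pos":[[0,0,0],[0,0,0],[0,0,0]],"rotation":[[0,0,-1.5],[0,0,0],[0,0,0]]}' 110
python3 -c 'from workcell import bot;s=bot.state();print(s["ft_force"],s["ft_torque"])'
```

```text
clock: 18.48
eef_pos: [0.5544, -0.0322, 0.1548]
tool_rot: [[-0.382, 0.005, 0.924], [-0.924, -0.0, -0.382], [-0.002, -1.0, 0.005]]
ft_force: [0.3, 0.6, 8.7]
gripper_width: 0.0131
[0.30122876 0.61761885 8.68609954] [ 0.04727063 -0.06002967 -0.05841843]
clock: 18.73
eef_pos: [0.5542, -0.0321, 0.1548]
tool_rot: [[-0.405, 0.005, 0.914], [-0.914, -0.0, -0.405], [-0.002, -1.0, 0.004]]
ft_force: [0.7, 0.0, 8.5]
gripper_width: 0.0126
[0.6532995  0.02087019 8.50241973] [0.06132133 0.11661684 0.20368574]
```

```bash
python3 -m inch '{"claw":[0,0,0],"delta_pos":[[0,0,0],[0,0,0],[0,0,0]],"rotation":[[0,0,-1],[0,0,0],[0,0,0]]}' 110
python3 - <<'E'
from fit import *
np.set_printoptions(precision=4,suppress=True)
s=bot.state();e=s["eef_pos"];print(e,s["ft_force"],s["ft_torque"])
f=bot.grab_frame("wrist"); save(f,"w16",(160,100,480,340)); c=cloud(f)
print(cap(f,c,np.array(e)))
g=bot.grab_frame("side"); save(g,"s16",(270,120,390,240))
for q in ("lug_a",): print(bot.landmark_of("side",q),bot.landmark_of("wrist",q))
# fin direction: side edges of fin top
P=c[(c[...,2]>e[2]+.017)&(c[...,2]<e[2]+.025)&(np.hypot(c[...,0]-e[0],c[...,1]-e[1])<.034)]
d=P[:,:2]; col=f["color"][(c[...,2]>e[2]+.017)&(c[...,2]<e[2]+.025)&(np.hypot(c[...,0]-e[0],c[...,1]-e[1])<.034)].astype(int)
k=col[:,0]-col[:,2]>60; r=cv2.minAreaRect(d[k].astype(np.float32)); print(k.sum(),r)
E
```

```text
clock: 18.98
eef_pos: [0.554, -0.0319, 0.1548]
tool_rot: [[-0.42, 0.004, 0.908], [-0.908, -0.0, -0.42], [-0.001, -1.0, 0.004]]
ft_force: [-0.6, -0.1, 10.0]
gripper_width: 0.0128
[ 0.554  -0.0319  0.1548] [-0.6085 -0.0763 10.0111] [0.1548 0.1428 0.4865]
(array([ 0.5543, -0.0322]), array([-0.0048, -0.0087,  0.1346]), 364)
[] []
4578 ((0.5546010732650757, -0.03156770393252373), (0.06009848415851593, 0.013826142065227032), 65.5106201171875)
```

View pics/w16.png

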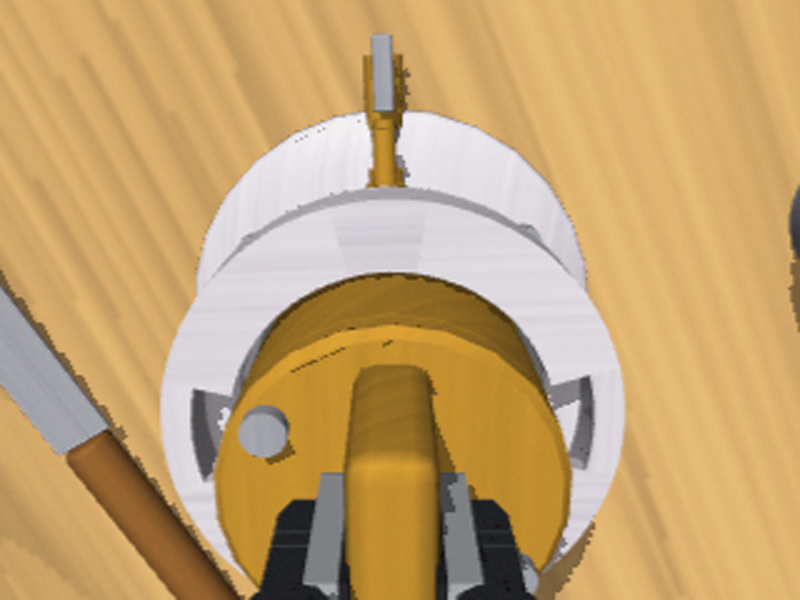

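View pics/s16.png

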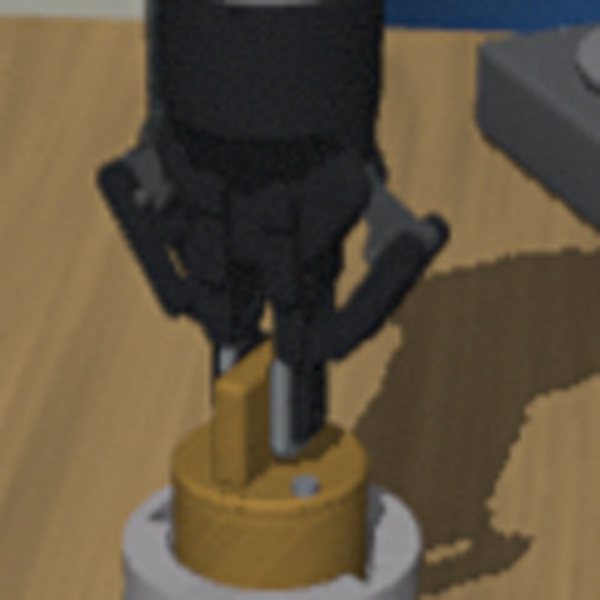

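The torque is rising against the turn (0.06, then 0.20, then 0.49 Nm per 1° step), so the lugs are at the stops. I'll take one last small step to confirm, and press 1 mm deeper so the lugs sit at slot_end height.

```bash
python3 -m inch '{"claw":[0,0,0,0,0],"delta_pos":[[0,-0.05,-0.1],[0,0,0],[0,0,0],[0,0,0],[0,0,0]],"rotation":[[0,0,-1],[0,0,0],[0,0,0],[0,0,0],[0,0,0]]}' 110
python3 - <<'E'
from fit import *
np.set_printoptions(precision=4,suppress=True)
s=bot.state();e=s["eef_pos"];print(e,s["ft_force"],s["ft_torque"])
f=bot.grab_frame("wrist"); save(f,"w17",(160,100,480,340)); c=cloud(f)
print(cap(f,c,np.array(e)))
m=(c[...,2]>e[2]+.017)&(c[...,2]<e[2]+.025)&(np.hypot(c[...,0]-e[0],c[...,1]-e[1])<.034)
d=c[m][:,:2]; col=f["color"][m].astype(int)
k=col[:,0]-col[:,2]>60; r=cv2.minAreaRect(d[k].astype(np.float32)); print(k.sum(),r)
E
```

```text
clock: 19.6
eef_pos: [0.5541, -0.032, 0.1547]
tool_rot: [[-0.433, 0.004, 0.901], [-0.901, -0.001, -0.433], [-0.001, -1.0, 0.004]]
ft_force: [-2.9, 1.0, 15.7]
gripper_width: 0.0128
[ 0.5541 -0.032   0.1547] [-2.8943  1.0131 15.6734] [0.1994 0.7663 1.1758]
(array([ 0.5544, -0.0322]), array([-0.0062, -0.0098,  0.1345]), 364)
4568 ((0.5547252297401428, -0.03140709549188614), (0.05975758656859398, 0.013780788518488407), 64.75033569335938)
```

Torque is now 1.18 Nm with almost no further rotation, so this is definitely the stop. The added z force looks like friction there. I'll relax the torque slightly and recheck.

```bash
python3 -m inch '{"claw":[0,0,0,0,0],"delta_pos":[[0,0,0],[0,0,0],[0,0,0],[0,0,0],[0,0,0]],"rotation":[[0,0,1],[0,0,0],[0,0,0],[0,0,0],[0,0,0]]}' 110
python3 - <<'E'
from fit import *
np.set_printoptions(precision=4,suppress=True)
s=bot.state();e=s["eef_pos"];print(e,s["ft_force"],s["ft_torque"],s["gripper_width"])
f=bot.grab_frame("wrist"); save(f,"w18",(160,100,480,340)); c=cloud(f)
print(cap(f,c,np.array(e)))
m=(c[...,2]>e[2]+.017)&(c[...,2]<e[2]+.025)&(np.hypot(c[...,0]-e[0],c[...,1]-e[1])<.034)
d=c[m][:,:2]; col=f["color"][m].astype(int)
k=col[:,0]-col[:,2]>60; r=cv2.minAreaRect(d[k].astype(np.float32)); print(k.sum(),r)
E
```

```text
clock: 20.07
eef_pos: [0.5541, -0.032, 0.1546]
tool_rot: [[-0.42, 0.004, 0.908], [-0.908, -0.0, -0.42], [-0.002, -1.0, 0.004]]
ft_force: [-3.0, 1.2, 14.6]
gripper_width: 0.0124
[ 0.5541 -0.032   0.1546] [-3.0282  1.1744 14.6446] [0.3077 0.7296 0.5345] 0.012394936305752589
(array([ 0.5544, -0.0323]), array([-0.0061, -0.0082,  0.1344]), 362)
4584 ((0.5488486289978027, -0.02884269878268242), (0.05962606146931648, 0.026586417108774185), 65.680908203125)
```

```bash
python3 -m inch '{"claw":[0,0,0,0],"delta_pos":[[0,0,0],[0,0,0],[0,0,0],[0,0,0]],"rotation":[[0,0,1],[0,0,0],[0,0,0],[0,0,0]]}' 110
python3 -c 'from workcell import bot;s=bot.state();print(s["eef_pos"],s["ft_force"],s["ft_torque"])'
```

```text
clock: 20.45
eef_pos: [0.5541, -0.0321, 0.154]
tool_rot: [[-0.406, 0.004, 0.914], [-0.914, 0.001, -0.406], [-0.002, -1.0, 0.004]]
ft_force: [-1.3, 1.9, 10.6]
gripper_width: 0.0124
[ 0.55406962 -0.03210811  0.15396092] [-1.34256972  1.9475957  10.60641261] [0.34931183 0.26374306 0.02744232]
```

That confirms it: with the torque released the cap slid down 0.7 mm to its commanded depth, so friction at the stop had been holding it. I'll rest it lightly against the stop again and do a final check.

```bash
python3 -m inch '{"claw":[0,0,0,0,0],"delta_pos":[[0,0,0],[0,0,0],[0,0,0],[0,0,0],[0,0,0]],"rotation":[[0,0,-0.6],[0,0,0],[0,0,0],[0,0,0],[0,0,0]]}' 110
python3 - <<'E'
from fit import *
np.set_printoptions(precision=4,suppress=True)
s=bot.state();e=s["eef_pos"];print(e,s["ft_force"],s["ft_torque"],s["gripper_width"],s["qd"])
f=bot.grab_frame("wrist"); save(f,"w19"); c=cloud(f)
print(cap(f,c,np.array(e)))
g=bot.grab_frame("side"); save(g,"s19")
E
```

```text
clock: 20.87
eef_pos: [0.554, -0.0321, 0.154]
tool_rot: [[-0.414, 0.004, 0.91], [-0.91, 0.0, -0.414], [-0.002, -1.0, 0.004]]
ft_force: [-0.9, 0.4, 9.8]
gripper_width: 0.0129
[ 0.554  -0.0321  0.154 ] [-0.9261  0.366   9.8308] [0.3289 0.2647 0.2892] 0.012929451914811943 [ 0.0008 -0.0002 -0.0004  0.0018  0.0015  0.0011 -0.0003]
(array([ 0.5543, -0.0323]), array([-0.0052, -0.0086,  0.1337]), 364)
```

View pics/w19.png

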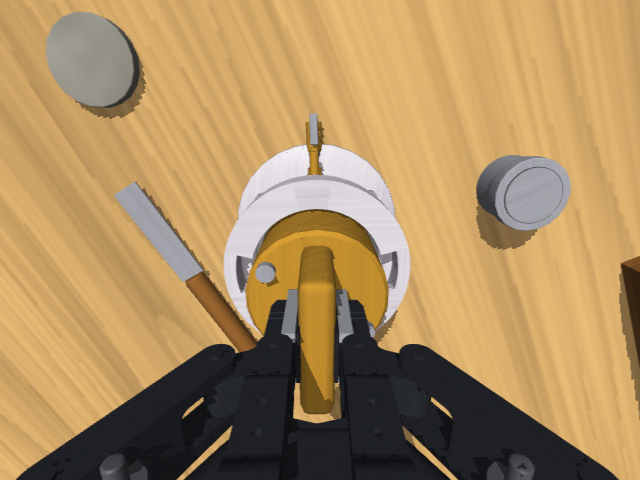

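View pics/s19.png

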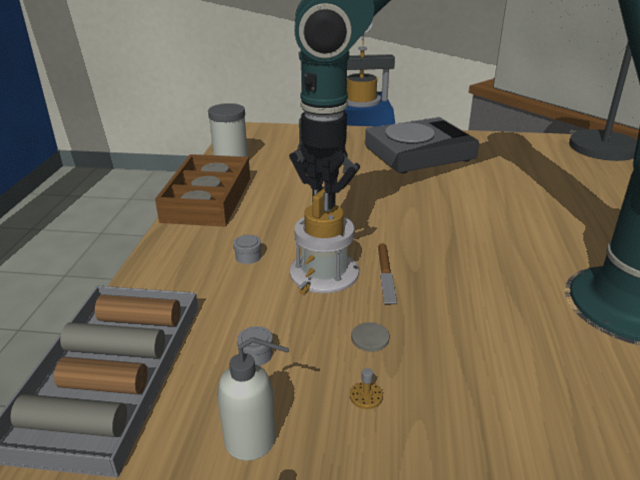

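The cap is upright and seated at (323,220) in the side view, the gaps at (243,275) and (390,268) in the wrist view are empty, and the other items haven't moved. Handing in.

```bash
python3 -c 'from workcell import bot;print(bot.finish_job())'
```

```text
the job is handed in; nothing more can be done
None
```

The permeameter cell is closed up and handed in at about 21 s. The arm is still gripping the cap by its fin and holding it seated.

**Plate:** I lowered the large plate onto the core and let go of it. Its disc top measured 66 mm above the bench, level, as expected.

**Cap:** The lugs went in through the gaps at about -22.5°. I pushed the cap down and turned it clockwise to the stop.

**Last checks:**
- **Depth:** the fin centre is about 54.5 mm above the collar, so the lugs are under the lips. The upward force of about 10 N, plus about 4 N of cap weight, matches the spring.
- **Stop:** the turn resistance rose to 1.2 Nm when I tested it. I backed off so the cap rests lightly against the stop at 0.3 Nm, with the tool at about -114.5°.
- **Position:** the cap's axis is within about 1 mm of the cell's, and tilt is under 1°.
- **Bystanders:** the small plate and the other items near the cell look unmoved in the side view.

**Disagreements:**
- **Angle:** the measured turn is about 91–92° instead of 90°, which I put down to image error, play and flex.
- **Friction:** the cap stuck about 0.7 mm high while I was pushing hard against the stop. It dropped to the commanded depth once I eased the torque.
- **Lugs:** once under the lips they cannot be seen, so their final position comes from angle, height and torque.

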